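# Unpin and guard the displacement-transducer bench

### The arm

A 7-joint arm with a two-finger parallel gripper is mounted at the origin on the work surface. World frame = base frame: x ahead of the robot, y to its left, z up, the work surface at z = 0. Lengths are in m, angles in rad, forces in N, time in s.
With the tool pointing down it reaches from about 0.35 to 0.9 m from the base axis. Payload 8.1 kg.
Tool frame: the origin (TCP) lies on the mounting face of the last link; the fingertips stand 173 mm ahead of it and the grasp point (between the pads) lies 155 mm ahead of it; z points along the fingers, y is the direction in which the jaws open and shut (so a half turn about z gives the same grasp; the last joint's range is limited). The gripper opens to 85 mm and grips with 20 to 120 N. Pads are 22 mm wide; open, the fingers measure 114 mm over their backs; the gripper's body (76 mm by 85 mm) begins 54 mm behind the grasp point. The pads swing forward as they close: fully open they stand 13 mm farther back than shut.
Start: joints at [-1.377, 0.434, 0.025, 1.573, -0.012, 1.134, -0.075], TCP at [0.183, 0.598, 0.405] pointing down, gripper open.
Joint ranges: [-2.62, 2.62], [-0.44, 2.09], [-1.27, 1.32], [0.08, 2.57], [-1.32, 4.46], [0.12, 2], [-2.74, 2.74]. Speed limits (rad/s): [2.22, 2.22, 3.01, 3.01, 3.14, 3.14, 3.14].

### API

Orientations are given as a unit quaternion [w, x, y, z].
In Python, from cell import bot gives the robot as it stands.
- The arm moves only by the tool send_rows, never from a script. Its argument "motion" is a list of rows, each an object of numbers: "wx", "wy", "wz": the turn, a rotation vector about the tool's x, y, z in rad; "dx", "dy", "dz": the shift along the tool's x, y, z in mm; "gripper": the closure, from 0 (fully open) to 1 (shut). In form: [{"wx": .., "wy": .., "wz": .., "dx": .., "dy": .., "dz": .., "gripper": ..}, ...]. A call has 1 to 12 rows; each row is the pose to reach, as a shift and turn from the pose commanded when the call began, along the tool's axes at that moment; what a row does not reach only later rows make up. A row lasts 1/12 s, in which the tool goes at most 41.7 mm and 7.16 degrees, less where a joint would pass 70% of its speed; a pose out of reach is approached as far as the arm can. A call with a gripper value outside its range is refused whole. The fingers move at their own pace and stop on an object; "force" is the grip in N (left out, the last holds). Time passes only in rows, so rows that repeat a pose let the fingers close. It gives the time, the measured TCP pose, the force and the opening at its end, in the units of the state.
- bot.observe(): the state, without advancing time (a new reading comes with each control period).
- bot.camera(name): name is "scene" or "top"; returns a dict with "color" (384x512x3 uint8, red, green, blue), "mtx" (3x3 intrinsics, pixels), "k1" (the pictures are not rectified: a ray, as slopes to the right and down, at radius r is drawn at 1 + k1 r^2 times it, then the intrinsics apply), "cam_to_world" (4x4, takes a point from camera to world coordinates). Camera axes: x right, y down, z forward; pixel columns grow to the right and rows downward; lengths in m; the calibration is good to about 2 mm. A picture is of the moment at which its call begins. There is no depth.
- bot.close_job(): hands the job in, once; it reports no verdict.
The state is a dict: "t": time; "qpos": joint angles; "qd": joint speeds; "joint_torque": joint torques, N m; "eef_pos": TCP position; "ee_rot": TCP orientation; "wrist_force": force on the tool from outside, world axes, zero at the start; "moment": the same for the moment, N m; "gripper_width": finger opening in m.
Only numpy, scipy, OpenCV 4.12 (cv2) and the standard library are available. Lean on these libraries where they do the work, as an engineer would, in place of code of your own. Each camera call takes 0.05 s, during which the arm holds its last target.

### The job

Get the displacement-transducer bench ready for readings: draw the locking pin up out of the slide's clevis and park it in the side notch of the bracket on the end of the board, shank fully into the notch and hanging upright by its collar. Then fit the clear guard: hook one of its long edges under the lip of the rail and swing the other edge down flat onto the two front pillars, inside their nibs. Leave the slide at its setting, and do not shift the other things lying about.

Things in the scene. Friction and masses are not known exactly. Their poses are not given: they have to be found in the camera images.
- bench: Bench, fixed to the counter: blue board 190 x 380 mm, 12 thick, top 27 mm above the counter, copper coil along its middle. Origin: board's middle at counter level. z up; y along the board and coil; x across it, from the rail (robot's side) to the front pillars (far side). Between rail and pillars all is less than 76 mm above the counter, save the pin's head.
- guard_seat (a point): Where the underside centre of the seated guard lies: 95 mm above the bench's origin, axes as the bench. The seated guard rests flat on the rail's ledge and the two pillar caps, between the rail's back wall (x=-68 mm from here) and the pillars' nibs (x=+68): 6 mm play; and between the rail's closed ends (y=-126 and +126): 12 mm play.
- rail (a point): Foot of the back wall of the guard rail, mid-length, at ledge level (95 mm above the counter; axes as bench). Aluminium channel 264 mm long in y, open to +x, wall 4 mm thick. From here: ledge to x=20 mm, lip overhead to x=14, its underside at z=13, its top at z=17. The slot is closed at both ends, y=-126 and +126.
- pillar_a (a point): Front pillar at the bench's -y end: centre of the cap's top where the guard rests, 95 mm above the counter. Cap 18 mm (y), from x=-10 to +16 mm; a nib 6 mm thick stands on its far edge (x=+10 to +16), 10 mm high.
- pillar_b (a point): Front pillar at the bench's +y end, the same.
- bore (a point): Top centre of the pin's vertical bore in the slide unit's clevis (aluminium yoke block 36 mm square, a steel tongue between its plates), 72 mm above the counter; axes as the bench. The unit stands on the board 55 to 85 mm from its middle towards +y. Bore 10 mm wide; the pin's collar rests on the yoke's top.
- carriage (a joint): Core slide, whose tongue the pin locks in the clevis: travel along the bench's y in m, 0 at its setting, plus or minus 0.02. Friction about 5 N; once unpinned it moves if pushed.
- pin_center (a point): Locking pin, bare steel, 84 mm long, 70 g, loose and upright in the bore. Point: half-way up its axis, on the collar's underside; z to its head. Below the point: shank 8 mm diameter, 42 long. Above: collar 22 mm diameter x 5, neck 13 mm diameter x 5, knurled grip 18 mm diameter from 10 to 42 mm above the point.
- notch (a point): Seat of the pin's axis in the parking bracket's slot, level with the shelf's top, 80 mm above the counter. Aluminium bracket fixed on either end of the board; shelf 34 mm wide, 6 thick. x points out of the mouth (within 0.35 rad of bench +x), z up. Slot 11 mm wide, straight to x=21 mm, flared to the mouth at 29; closed end at x=-5.5. Parked, pin_center meets this point, collar on the shelf.
- terminals: Black terminal block with three brass binding posts, fixed on the board's other end. 60 x 26 mm, 40 mm high with posts. Origin: centre of its underside.
- guard_center (a point): Guard: loose clear plastic panel 130 x 240 x 5 mm with grey edging, lying flat on the counter, 260 g, with a black grip rib on top, 14 mm thick (x), 70 mm long (y), standing 32 mm above the panel, at its middle. Point: centre of the guard, 18.5 mm above its underside (total height 37). x across the panel (130), y along it (240), z up. Same either way round: either long edge may go under the lip.
- can_c (a point): Bystander: spray can standing beyond the bench's pillars, 52 mm diameter, 150 high, point at its centre.
- bobbin_c (a point): Bystander: small spare bobbin, 28 mm diameter, 30 high, standing on the board at its +y end near the rail side; point at its centre.
- weight_c (a point): Bystander: brass weight, 28 mm diameter, 43 high, on the board at its -y end near the rail side; point at its centre.
- meter_c (a point): Bystander: multimeter 87 x 184 x 36 mm (x, y, z) beside the guard; point at its centre.
- pan_c (a point): Bystander: steel weighing pan, 90 mm across, 32 high, beside the guard; point at its centre.
- driver_grip (a point): Bystander: screwdriver lying on the counter along the bench's far side, 190 mm long; point on its handle.

How it is judged:
On the way, in this order (a step that is already met when the one before it is completed fails the run):
1. the pin is drawn up clear of the bore (z of pin_center in the frame of bore above 0.045 m), for 0.1 s.
2. the pin hangs upright in the notch by its collar, let go (x of pin_center in the frame of notch between -0.005 and 0.005 m and y of pin_center in the frame of notch between -0.003 and 0.003 m and z of pin_center in the frame of notch between -0.0025 and 0.0025 m and angle between pin_center's own z axis and vertical below 0.1 rad and contact force between the fingers and pin below 0.3 N), for 0.2 s.
3. the guard lies home: one long edge under the lip, the other on the pillars inside the nibs (x of guard_center in the frame of guard_seat between -0.007 and 0.007 m and y of guard_center in the frame of guard_seat between -0.01 and 0.01 m and z of guard_center in the frame of guard_seat between 0.0155 and 0.0215 m and angle between the z axis of guard_center and the z axis of guard_seat, either way round below 0.035 rad and angle between the y axis of guard_center and the y axis of guard_seat, either way round below 0.09 rad), for 0.2 s.
At the end, for the whole second after the job is handed in: Pin hanging in the notch by its collar: within 5 mm of the seat along the slot, 3 across, 2.5 in height, lean < 0.1 rad. Guard on ledge and caps, one edge under the lip: centre within 7 mm in x, 10 in y, 3 in height, flat to 0.035 rad, square to 0.09. Both at rest, < 0.02 m/s (all of step 3 and x of pin_center in the frame of notch between -0.005 and 0.005 m and y of pin_center in the frame of notch between -0.003 and 0.003 m and z of pin_center in the frame of notch between -0.0025 and 0.0025 m and angle between pin_center's own z axis and vertical below 0.1 rad and linear speed of each of pin, guard below 0.02 m/s); the robot touches nothing.
It fails at once if the core slide is shifted more than 8 mm from its setting (value of joint carriage above 0.008 m or value of joint carriage below -0.008 m).
It fails at once if a bystander (can, bobbin, weight, multimeter, pan, or screwdriver) is shifted more than 25 mm (distance of any of can_c, bobbin_c, weight_c, meter_c, pan_c, driver_grip from where it was at the start of the episode above 0.025 m).
It also fails if it takes over 64 s, if anything falls off the work surface, if the arm or the gripper's body presses on something with over 40 N, if the wrist force passes 120 N, or if a joint passes its speed limit or range.

## Working session

There is one attempt and no reset: what is moved stays moved. The work goes in short steps, Python scripts to look and compute and a tool call to move; the robot and the scene stay as the last step left them, time stands still between calls to the robot, and variables do not carry over. Pictures are saved under pics/ and viewed, and the job is handed in when it is done.

Besides the shell and the picture viewer there is one more tool, called by a JSON object that holds its "op" and its "data". send_rows: Moves the arm, as the interface text tells. Its arguments: {"type":"object","properties":{"motion":{"type":"array","items":{"type":"object","properties":{"wx":{"type":"number"},"wy":{"type":"number"},"wz":{"type":"number"},"dx":{"type":"number"},"dy":{"type":"number"},"dz":{"type":"number"},"gripper":{"type":"number"}}}},"force":{"type":"number"}},"required":["motion"]}

```bash
ls; mkdir -p pics; python3 - <<'E'
from cell import bot
import cv2
print(bot.observe())
for n in("scene","top"):
    c=bot.camera(n); cv2.imwrite(f"pics/{n}0.png",c["color"][:,:,::-1]); print(n,c["mtx"],c["k1"],c["cam_to_world"])
    import numpy as np; np.savez(f"{n}0.npz",**c)
E
```

```text
pics
{'t': 0.0, 'qpos': array([-1.37660602,  0.4352057 ,  0.02494547,  1.57412824, -0.01158744,
        1.13400799, -0.07508724]), 'qd': array([-0.00014824,  0.00131178,  0.00190886,  0.00069723,  0.00154779,
        0.00157168, -0.0006029 ]), 'joint_torque': array([ 8.82266413e-04, -6.70477581e+01,  1.02563594e+00, -3.16200686e+01,
        1.55832432e-02,  1.25811127e-02, -1.21757529e-05]), 'eef_pos': array([0.18273058, 0.59743053, 0.40392413]), 'ee_rot': array([-4.65972717e-05,  1.47864472e-01,  9.89007308e-01, -8.00940436e-04]), 'wrist_force': array([-0.20321223, -0.30646216, -0.13120978]), 'moment': array([0.02631795, 0.01698966, 0.00669838]), 'gripper_width': 0.08526309115781074}
scene [[457.13846051   0.         261.73815812]
 [  0.         457.13846051 196.15262295]
 [  0.           0.           1.        ]] -0.15282867666572383 [[-0.09621197  0.84565444 -0.52498746  1.28127823]
 [ 0.99530073  0.07593872 -0.06008129  0.06238431]
 [-0.01094113 -0.52830094 -0.84898669  1.32668308]
 [ 0.          0.          0.          1.        ]]
top [[411.94993222   0.         255.03328511]
 [  0.         411.94993222 190.80845568]
 [  0.           0.           1.        ]] -0.04206560298765034 [[ 0.0056625  -0.99059946  0.13667717  0.38491922]
 [-0.99986639 -0.00770464 -0.01441701 -0.01651535]
 [ 0.01533453 -0.13657727 -0.99051073  1.09344054]
 [ 0.          0.          0.          1.        ]]
```

View pics/scene0.png

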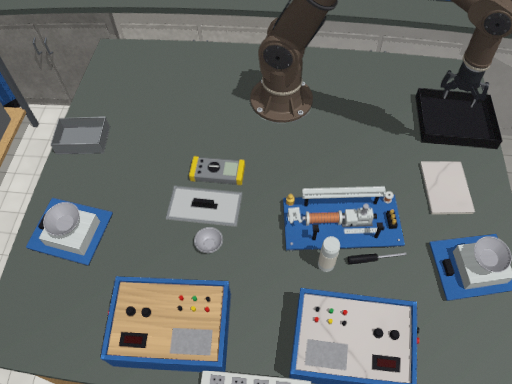

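View pics/top0.png

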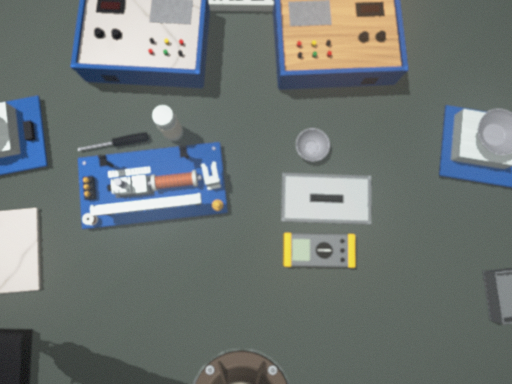

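The scene view shows the bench at about (342,218) and the guard at (204,205). In the top view they are at (152,187) and (326,198). I'll zoom in on both.

```bash
cat > h.py <<'E'
import numpy as np, cv2
from scipy.optimize import least_squares
def load(n): return dict(np.load(n+".npz"))
def dist(c): return np.array([float(c["k1"]),0,0,0,0])
def proj(c,P):
    P=np.atleast_2d(np.asarray(P,float)); T=np.linalg.inv(c["cam_to_world"])
    return cv2.projectPoints(P,cv2.Rodrigues(T[:3,:3])[0],T[:3,3],c["mtx"],dist(c))[0].reshape(-1,2)
def ray(c,uv):
    u=cv2.undistortPoints(np.array([[uv]],float),c["mtx"],dist(c)).ravel()
    d=c["cam_to_world"][:3,:3]@np.array([u[0],u[1],1]); return c["cam_to_world"][:3,3],d
def atz(c,uv,z):
    o,d=ray(c,uv); return o+d*(z-o[2])/d[2]
def tri(cs,uvs):
    A=np.zeros((3,3));b=np.zeros(3);R=[]
    for c,uv in zip(cs,uvs):
        o,d=ray(c,uv); d=d/np.linalg.norm(d); M=np.eye(3)-np.outer(d,d);A+=M;b+=M@o
    return np.linalg.solve(A,b)
def crop(c,x0,y0,x1,y1,s,name,marks=()):
    im=cv2.resize(c["color"][y0:y1,x0:x1,::-1],None,fx=s,fy=s,interpolation=cv2.INTER_CUBIC)
    for x in range((x0//10+1)*10,x1,10):
        cv2.line(im,(int((x-x0)*s),0),(int((x-x0)*s),4 if x%50 else 10),(0,255,255),1)
        if x%20==0: cv2.putText(im,str(x),(int((x-x0)*s)-8,20),0,.35,(0,255,255),1)
    for y in range((y0//10+1)*10,y1,10):
        cv2.line(im,(0,int((y-y0)*s)),(6,int((y-y0)*s)),(0,255,255),1)
        if y%20==0: cv2.putText(im,str(y),(8,int((y-y0)*s)+4),0,.35,(0,255,255),1)
    for m in marks: cv2.circle(im,(int((m[0]+.5-x0)*s),int((m[1]+.5-y0)*s)),2,(0,0,255),-1)
    cv2.imwrite(name,im)
E
python3 - <<'E'
from h import *
t=load("top0");s=load("scene0")
crop(t,70,125,240,235,4.7,"pics/tb.png")
crop(s,275,175,410,275,5.9,"pics/sb.png")
crop(t,275,165,380,230,7,"pics/tg.png")
crop(s,160,180,250,230,8,"pics/sg.png")
E
```

```text
(no output)
```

View pics/tb.png

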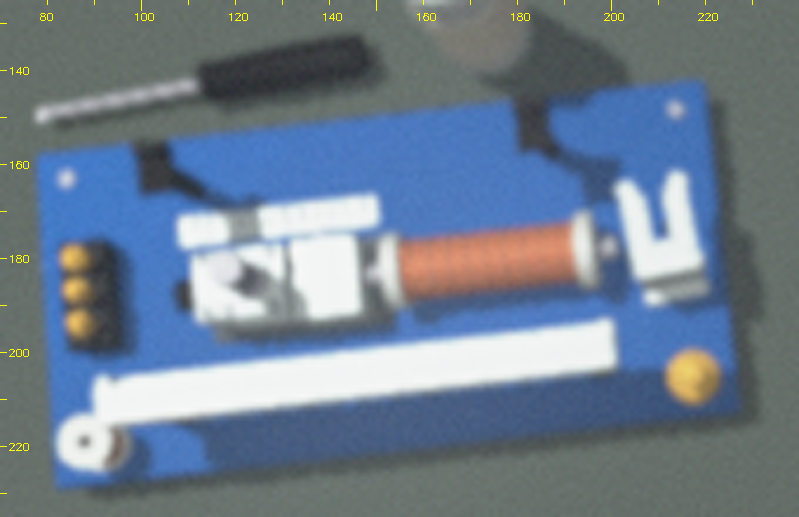

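View pics/sb.png

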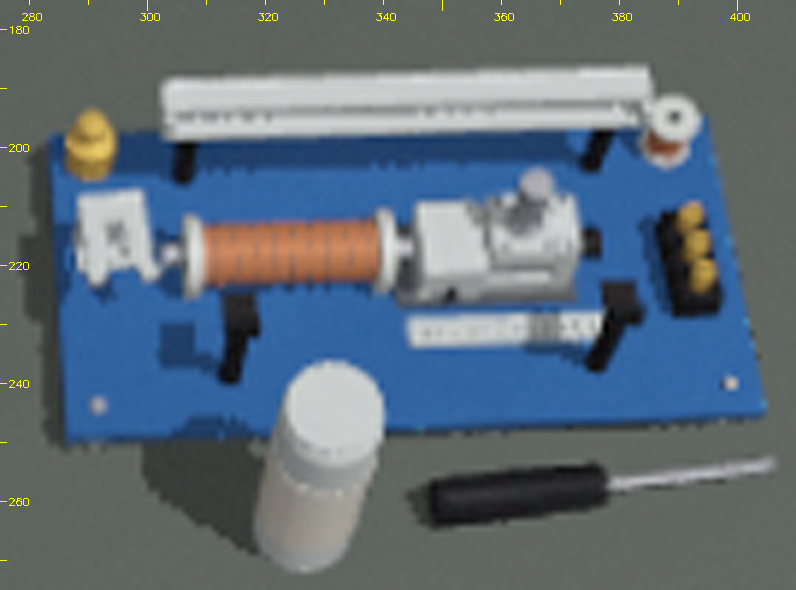

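View pics/tg.png

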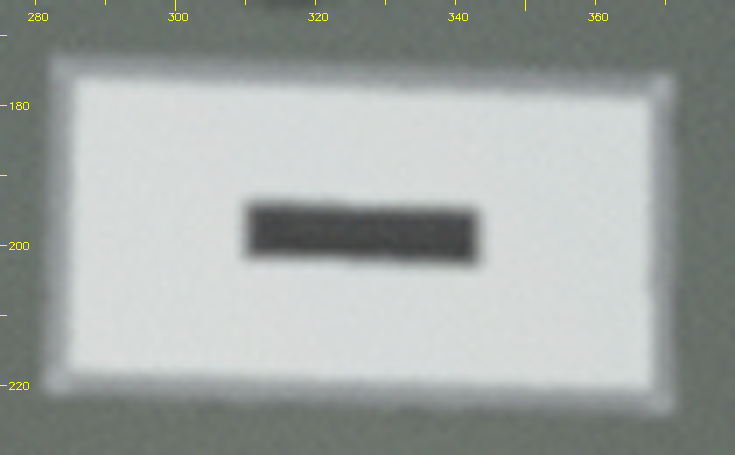

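View pics/sg.png

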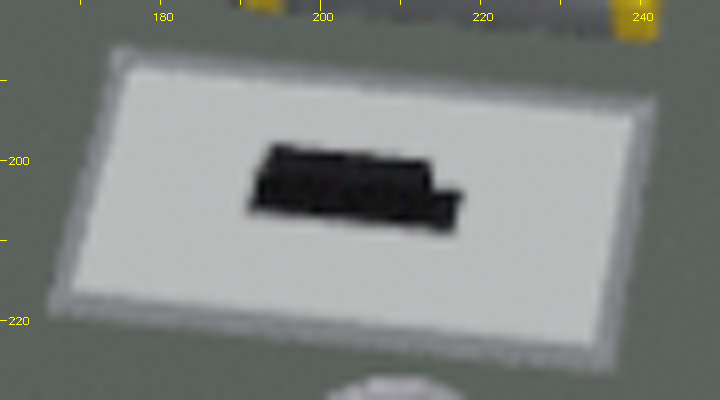

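```bash
cat > fit.py <<'E'
from h import *
from scipy.optimize import least_squares
def lines(c,mask,box,quadguess):
    """fit 4 side lines on the subpixel contour near guess quad; return corners"""
    x0,y0,x1,y1=box
    cnts,_=cv2.findContours(mask,cv2.RETR_EXTERNAL,cv2.CHAIN_APPROX_NONE)
    k=max(cnts,key=cv2.contourArea).reshape(-1,2).astype(float)
    return k
def edgept(img,p,n,L=4):
    ts=np.linspace(-L,L,8*L+1); pts=p+ts[:,None]*n
    v=cv2.remap(img.astype(np.float32),pts[:,0].astype(np.float32)[None],pts[:,1].astype(np.float32)[None],cv2.INTER_LINEAR).ravel()
    v=np.convolve(v,np.ones(5)/5,'same');g=np.abs(np.gradient(v));g[:4]=0;g[-4:]=0
    i=g.argmax()
    if g[i]<1.0: return None
    w=g[max(i-6,0):i+7]; return p+n*(ts[max(i-6,0):i+7]@w/w.sum())
def quad(img,Q,trim=.12,N=40,L=4):
    """refine quad Q (4x2 px) to the edges; returns corners, rms"""
    ls=[];rm=[]
    for a,b in zip(Q,np.roll(Q,-1,0)):
        d=(b-a)/np.linalg.norm(b-a);n=np.array([-d[1],d[0]])
        E=[edgept(img,a+(b-a)*f,n,L) for f in np.linspace(trim,1-trim,N)]
        E=np.array([e for e in E if e is not None],np.float32)
        vx,vy,px,py=cv2.fitLine(E,cv2.DIST_HUBER,0,.01,.01).ravel()
        nn=np.array([-vy,vx]);r=(E-[px,py])@nn;ls.append((nn,nn@[px,py]));rm.append(np.median(abs(r)))
    C=[]
    for i in range(4):
        n1,c1=ls[i-1];n2,c2=ls[i];C.append(np.linalg.solve(np.array([n1,n2]),[c1,c2]))
    return np.array(C),rm
E
python3 - <<'E'
from fit import *
t=load("top0");s=load("scene0")
def blue(c): i=c["color"].astype(float); return i[:,:,2]-i[:,:,0]
def gray(c): return c["color"].astype(float).mean(2)
# bench corners order: (rail,-y?) just order around
Qt=np.array([[78,157],[220,142],[227,212],[82,228]],float)-.5
Qs=np.array([[284,198],[395,195],[404.5,245],[287,249.5]],float)-.5
for n,c,Q in(("top",t,Qt),("scene",s,Qs)):
    C,r=quad(blue(c),Q); print(n,C.round(2).tolist(),np.round(r,2))
    P=np.array([atz(c,p,.027) for p in C]); print(P[:,:2].round(4).tolist(), P.mean(0)); 
    print([np.linalg.norm(P[i]-P[i-1]).round(4) for i in range(4)])
Gt=np.array([[283,173.5],[371,176],[371,223],[282,220.5]],float)-.5
Gs=np.array([[175,187],[241,192.5],[236,226],[167,219]],float)-.5
for n,c,Q in(("top",t,Gt),("scene",s,Gs)):
    C,r=quad(gray(c),Q,L=3); print("guard",n,C.round(2).tolist(),np.round(r,2))
    P=np.array([atz(c,p,.005) for p in C]); print(P[:,:2].round(4).tolist(), P.mean(0)); 
    print([np.linalg.norm(P[i]-P[i-1]).round(4) for i in range(4)])
E
```

```text
top [[77.20999908447266, 157.3300018310547], [219.5399932861328, 141.22999572753906], [227.07000732421875, 212.2899932861328], [82.11000061035156, 228.72999572753906]] [0.09 0.1  0.07 0.52]
[[0.6179, 0.4393], [0.6643, 0.063], [0.4753, 0.0402], [0.4297, 0.4143]] [0.54678323 0.23919949 0.027     ]
[np.float64(0.1899), np.float64(0.3791), np.float64(0.1904), np.float64(0.377)]
scene [[282.7300109863281, 199.0800018310547], [394.1000061035156, 195.91000366210938], [404.7799987792969, 245.22999572753906], [285.7699890136719, 249.58999633789062]] [0.09 0.33 0.08 0.07]
[[0.4828, 0.0412], [0.4366, 0.4162], [0.6198, 0.441], [0.6668, 0.0642]] [0.55147954 0.24065187 0.027     ]
[np.float64(0.1854), np.float64(0.3778), np.float64(0.1849), np.float64(0.3797)]
guard top [[283.80999755859375, 174.38999938964844], [369.3500061035156, 176.77999877929688], [369.2200012207031, 221.1199951171875], [282.8699951171875, 218.7100067138672]] [0.02 0.15 0.01 0.02]
[[0.5802, -0.1094], [0.5758, -0.3409], [0.456, -0.3367], [0.4611, -0.1064]] [ 0.51829698 -0.22337375  0.005     ]
[np.float64(0.1191), np.float64(0.2315), np.float64(0.1198), np.float64(0.2303)]
guard scene [[175.33999633789062, 187.47999572753906], [239.16000366210938, 193.1999969482422], [234.25, 223.82000732421875], [167.72000122070312, 217.30999755859375]] [0.06 0.05 0.06 0.06]
[[0.4555, -0.3336], [0.4591, -0.1093], [0.5787, -0.1109], [0.575, -0.336]] [ 0.51706283 -0.2224355   0.005     ]
[np.float64(0.1195), np.float64(0.2243), np.float64(0.1196), np.float64(0.2252)]
```

```bash
cat > model.py <<'E'
from h import *
def B(p,pose):
    x,y,a=pose; p=np.atleast_2d(np.asarray(p,float)); c,s=np.cos(a),np.sin(a)
    return np.c_[x+c*p[:,0]-s*p[:,1], y+s*p[:,0]+c*p[:,1], p[:,2]]
def boxpts(x0,x1,y0,y1,z): return [[x0,y0,z],[x1,y0,z],[x1,y1,z],[x0,y1,z]]
def draw(c,polys,x0,y0,x1,y1,s,name):
    im=cv2.resize(c["color"][y0:y1,x0:x1,::-1],None,fx=s,fy=s,interpolation=cv2.INTER_CUBIC)
    cols=[(0,0,255),(0,255,0),(0,255,255),(255,0,255),(255,255,0),(0,128,255)]
    for i,P in enumerate(polys):
        q=((proj(c,P)+.5-[x0,y0])*s-.5)
        cv2.polylines(im,[np.round(q*8).astype(np.int32)],True,cols[i%6],1,cv2.LINE_AA,3)
    cv2.imwrite(name,im)
E
cat > ov.py <<'E'
import sys
from model import *
def polys(pose):
    P=[boxpts(-.095,.095,-.19,.19,.027)]
    P.append(boxpts(-.072,-.054,-.132,.132,.112)) # rail lip top: wall back to lip end
    P.append(boxpts(-.068,-.048,-.126,.126,.095)) # ledge
    for sy in (-1,1): pass
    return [B(p,pose) for p in P]
if __name__=="__main__":
    pose=[float(v) for v in sys.argv[1:4]]
    t=load("top0");s=load("scene0")
    draw(t,polys(pose),70,125,240,235,4.7,"pics/%s_t.png"%sys.argv[4]); draw(s,polys(pose),275,175,410,275,5.9,"pics/%s_s.png"%sys.argv[4])
E
python3 ov.py .5468 .2392 .1225 o1
```

```text
(no output)
```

View pics/o1_t.png

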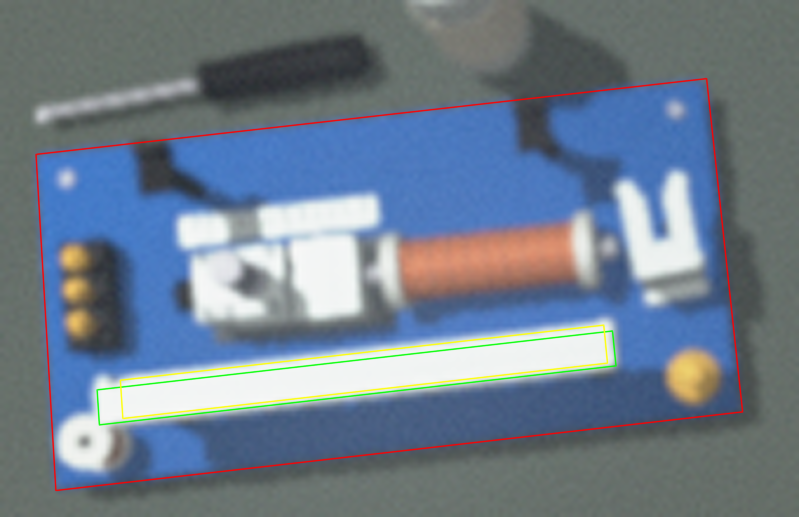

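View pics/o1_s.png

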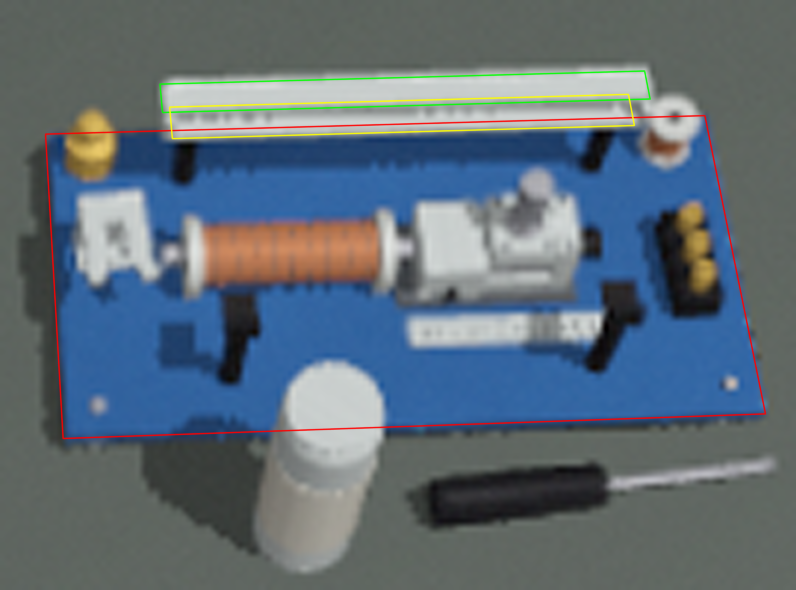

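```bash
python3 - <<'E'
from model import *
t=load("top0");s=load("scene0")
crop(t,100,165,170,205,11,"pics/pt.png"); crop(s,340,195,385,230,16,"pics/ps.png")
crop(t,195,150,230,200,12,"pics/nt.png"); crop(s,280,195,320,230,16,"pics/ns.png")
E
```

```text
(no output)
```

View pics/pt.png

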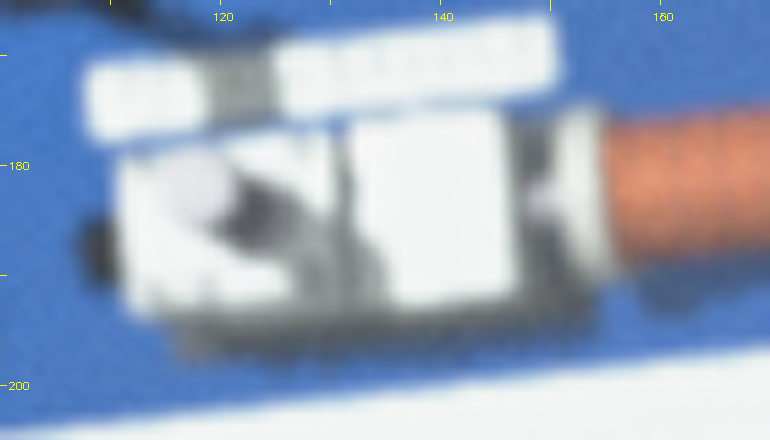

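View pics/ps.png

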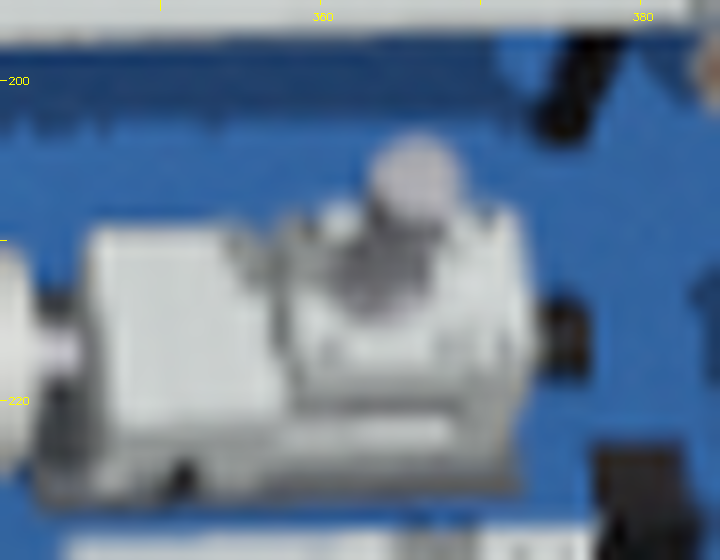

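View pics/nt.png

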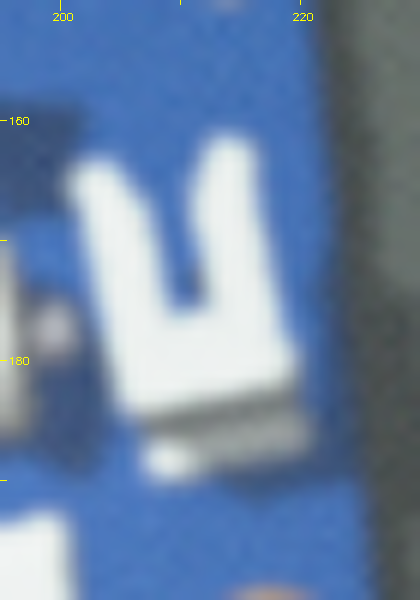

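View pics/ns.png

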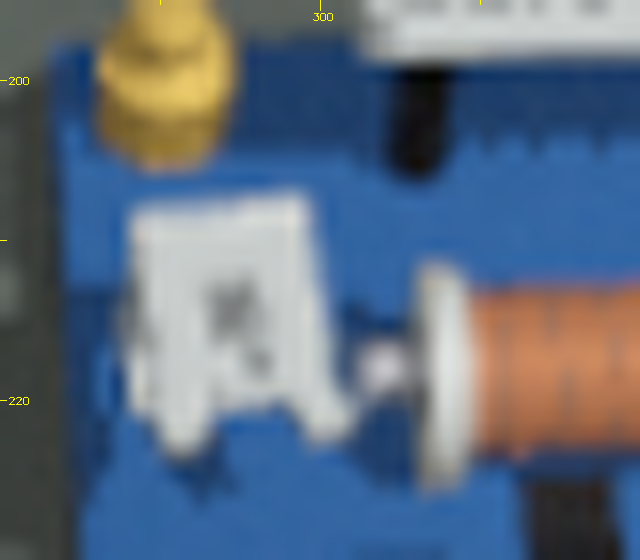

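```bash
cat > notch.py <<'E'
from model import *
from scipy.optimize import minimize
def poly(p):
    x,y,a,back,fl=p
    P=np.array([[back,-.017],[.029,-.017],[.029,-.0055-fl],[.021,-.0055],[-.0055,-.0055],[-.0055,.0055],[.021,.0055],[.029,.0055+fl],[.029,.017],[back,.017]])
    return B(np.c_[P,np.full(len(P),.080)],(x,y,a))
def white(c):
    i=c["color"].astype(float); w=i[:,:,0]; return np.clip((w-50)/(210-50),0,1.05)
def render(c,p,box,ss=8,blur=.6):
    x0,y0,x1,y1=box; q=(proj(c,poly(p))+.5-[x0,y0])*ss-.5
    m=np.zeros(((y1-y0)*ss,(x1-x0)*ss),np.float32)
    cv2.fillPoly(m,[np.round(q*16).astype(np.int32)],1.0,cv2.LINE_8,4)
    m=cv2.GaussianBlur(m,(0,0),blur*ss)
    return cv2.resize(m,(x1-x0,y1-y0),interpolation=cv2.INTER_AREA)
def fit(c,box,p0,wt=None):
    x0,y0,x1,y1=box; W=white(c)[y0:y1,x0:x1]
    def f(v):
        p=[v[0]*.001+p0[0],v[1]*.001+p0[1],v[2]*.03+p0[2],v[3]*.001+p0[3],v[4]*.001+p0[4]]
        R=render(c,p,box,blur=abs(v[5])); m=np.ones_like(R) if wt is None else wt
        return (((R-W)*m)**2).sum()
    best=None
    for st in np.random.default_rng(0).normal(0,1.5,(10,6)):
        st[5]=.7; r=minimize(f,st,method="Nelder-Mead",options=dict(maxiter=1500,xatol=1e-3,fatol=1e-4))
        if best is None or r.fun<best.fun: best=r
    v=best.x
    return [v[0]*.001+p0[0],v[1]*.001+p0[1],v[2]*.03+p0[2],v[3]*.001+p0[3],v[4]*.001+p0[4]],best.fun,v[5]
E
python3 - <<'E'
from notch import *
t=load("top0");s=load("scene0")
print("pin tri",tri([t,s],[(117.7,181.3),(365.6,205.6)]),"at .114: top",atz(t,(117.7,181.3),.114),"scene",atz(s,(365.6,205.6),.114))
p0=atz(t,(209.9,174.0),.08); print(p0)
box=(199,158,223,183)
wt=np.ones((25,24)); 
# drop the area of the base/rear (below the shelf back)
p,e,b=fit(t,box,[p0[0]+.004,p0[1],.206,-.018,.004],wt); print("top",np.round(p,4),e,b)
print("bench frame xy",)
q=proj(s,B([[0,0,.08]],p[:3]))
print(q)
pose=(.5468,.2392,.1225)
draw(t,[poly(p)],195,150,230,200,12,"pics/nf_t.png");draw(s,[poly(p)],280,195,320,230,16,"pics/nf_s.png")
E
```

```text
pin tri [0.53983258 0.29917874 0.11839762] at .114: top [0.54060063 0.29995072 0.114     ] scene [0.53692832 0.30066951 0.114     ]
[0.56621627 0.08158744 0.08      ]
top [ 0.5678  0.0825  0.1944 -0.0231  0.0024] 28.55104356257548 1.164253921111599
bench frame xy
[[294.3620921 214.256221 ]]
```

View pics/nf_t.png

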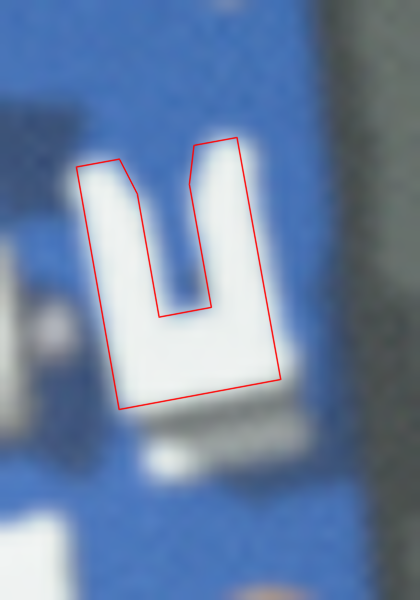

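View pics/nf_s.png

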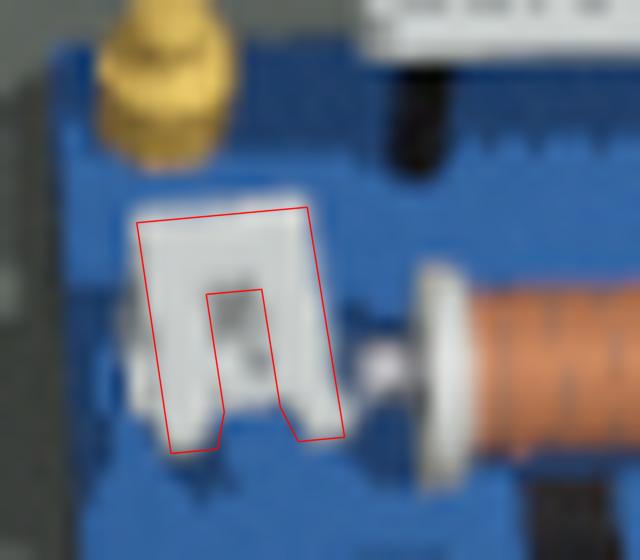

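```bash
cat > go.py <<'E'
import numpy as np, sys
from scipy.spatial.transform import Rotation as R
from cell import bot
def cur():
    o=bot.observe(); q=o["ee_rot"]; return o,R.from_quat([q[1],q[2],q[3],q[0]]),np.array(o["eef_pos"])
def toolR(jaw,tilt=0,tiltaxis=None):
    """tool down, jaw (y) at world yaw; x = y x z"""
    y=np.array([np.cos(jaw),np.sin(jaw),0]);z=np.array([0,0,-1.]);x=np.cross(y,z)
    r=R.from_matrix(np.c_[x,y,z])
    if tilt: r=R.from_rotvec(tilt*np.asarray(tiltaxis,float))*r
    return r
def delta(gp,Rd,off=.155):
    o,Rc,p=cur(); tcp=np.asarray(gp)-Rd.apply([0,0,off])
    d=Rc.inv().apply(tcp-p)*1000; w=(Rc.inv()*Rd).as_rotvec()
    print("d",d.round(1),"w",w.round(3),"t",round(o["t"],2),"grasp now",(p+Rc.apply([0,0,off])).round(4),"F",o["wrist_force"].round(1),"wid",round(o["gripper_width"],4))
    return d,w
E
python3 - <<'E'
from go import *
from model import *
t=load("top0")
pose=(.546,.2394,.1225)
delta([.5395,.300,.19],toolR(np.pi/2+.1225))
print("can",atz(t,(162.5,114),.15))
for n,uv in(("A",(183.4-.5,151-.5)),("B",(102.5-.5,160-.5))):
    P=atz(t,uv,.1); d=P[:2]-pose[:2]; c,s=np.cos(pose[2]),np.sin(pose[2]); print(n,P, c*d[0]+s*d[1],-s*d[0]+c*d[1])
P=atz(t,(162.5,114),.15);d=P[:2]-pose[:2];print("can b",c*d[0]+s*d[1],-s*d[0]+c*d[1])
E
```

```text
d [-428.2 -180.    59.3] w [-0.001 -0.    -0.419] t 0.1 grasp now [0.1827 0.5973 0.249 ] F [-0.5 -0.4 -1. ] wid 0.0855
can [0.69741657 0.19043851 0.15      ]
A [0.62093352 0.14744835 0.1       ] 0.06313606380924547 -0.10041900563895204
B [0.59686025 0.34617055 0.1       ] 0.06352581584445222 0.099755625290361
can b 0.14429909541135996 -0.06709676163349929
```

{"op": "send_rows", "data": {"motion": [{"dx": -35, "dy": -15, "wz": -0.03, "gripper": 0}, {"dx": -70, "dy": -30, "wz": -0.07, "gripper": 0}, {"dx": -105, "dy": -45, "wz": -0.1, "gripper": 0}, {"dx": -140, "dy": -60, "wz": -0.14, "gripper": 0}, {"dx": -175, "dy": -74, "wz": -0.17, "gripper": 0}, {"dx": -210, "dy": -88, "wz": -0.2, "gripper": 0}, {"dx": -245, "dy": -103, "wz": -0.24, "gripper": 0}, {"dx": -280, "dy": -118, "wz": -0.27, "gripper": 0}, {"dx": -315, "dy": -132, "wz": -0.31, "gripper": 0}, {"dx": -350, "dy": -147, "wz": -0.34, "gripper": 0}, {"dx": -385, "dy": -162, "wz": -0.38, "gripper": 0}, {"dx": -415, "dy": -175, "wz": -0.41, "gripper": 0}], "force": 40}}

```text
$.motion[0]: bad value
```

```bash
python3 - <<'E'
from go import *
print(bot.observe()["qpos"])
delta([.5395,.300,.14],toolR(np.pi/2+.1225))
E
```

```text
[-1.3765981   0.43512479  0.02499281  1.57397555 -0.01165828  1.13398484
 -0.07509722]
d [-428.2 -179.9  109.3] w [-0.001 -0.    -0.419] t 0.1 grasp now [0.1827 0.5973 0.249 ] F [-0.5 -0.4 -1. ] wid 0.0855
```

{"op": "send_rows", "data": {"motion": [{"wx": 0, "wy": 0, "wz": -0.03, "dx": -35, "dy": -15, "dz": 0, "gripper": 0}, {"wx": 0, "wy": 0, "wz": -0.07, "dx": -70, "dy": -30, "dz": 0, "gripper": 0}, {"wx": 0, "wy": 0, "wz": -0.1, "dx": -105, "dy": -45, "dz": 0, "gripper": 0}, {"wx": 0, "wy": 0, "wz": -0.14, "dx": -140, "dy": -60, "dz": 0, "gripper": 0}, {"wx": 0, "wy": 0, "wz": -0.17, "dx": -175, "dy": -74, "dz": 0, "gripper": 0}, {"wx": 0, "wy": 0, "wz": -0.2, "dx": -210, "dy": -88, "dz": 0, "gripper": 0}, {"wx": 0, "wy": 0, "wz": -0.24, "dx": -245, "dy": -103, "dz": 0, "gripper": 0}, {"wx": 0, "wy": 0, "wz": -0.27, "dx": -280, "dy": -118, "dz": 0, "gripper": 0}, {"wx": 0, "wy": 0, "wz": -0.31, "dx": -315, "dy": -132, "dz": 0, "gripper": 0}, {"wx": 0, "wy": 0, "wz": -0.34, "dx": -350, "dy": -147, "dz": 0, "gripper": 0}, {"wx": 0, "wy": 0, "wz": -0.38, "dx": -385, "dy": -162, "dz": 0, "gripper": 0}, {"wx": 0, "wy": 0, "wz": -0.41, "dx": -415, "dy": -175, "dz": 0, "gripper": 0}], "force": 40}}

```text
t: 1.1
eef_pos: [0.5302, 0.3065, 0.4044]
ee_rot: [-0.0, -0.057, 0.998, -0.0]
wrist_force: [0.8, 0.4, -0.2]
gripper_width: 0.0851
```

```bash
python3 - <<'E'
from go import *
print(bot.observe()["qpos"])
delta([.5395,.300,.14],toolR(np.pi/2+.1225))
E
```

```text
[-0.66118724  0.41371002  0.07075366  1.60884433 -0.0307614   1.12062731
  1.1015933 ]
d [ -8.5  -7.5 109.4] w [-0.001 -0.    -0.009] t 1.1 grasp now [0.5302 0.3064 0.2494] F [ 0.8  0.4 -0.2] wid 0.0851
```

{"op": "send_rows", "data": {"motion": [{"wx": 0, "wy": 0, "wz": -0.01, "dx": -4, "dy": -4, "dz": 20, "gripper": 0}, {"wx": 0, "wy": 0, "wz": -0.01, "dx": -8.5, "dy": -7.5, "dz": 45, "gripper": 0}, {"wx": 0, "wy": 0, "wz": -0.01, "dx": -8.5, "dy": -7.5, "dz": 70, "gripper": 0}, {"wx": 0, "wy": 0, "wz": -0.01, "dx": -8.5, "dy": -7.5, "dz": 95, "gripper": 0}, {"wx": 0, "wy": 0, "wz": -0.01, "dx": -8.5, "dy": -7.5, "dz": 109, "gripper": 0}, {"wx": 0, "wy": 0, "wz": -0.01, "dx": -8.5, "dy": -7.5, "dz": 109, "gripper": 0}]}}

```text
t: 1.6
eef_pos: [0.5365, 0.3016, 0.2919]
ee_rot: [-0.003, -0.062, 0.998, -0.002]
wrist_force: [-1.0, -0.5, 0.5]
gripper_width: 0.0854
```

```bash
python3 - <<'E'
from go import *
from h import *
for n in("scene","top"):
    c=bot.camera(n); np.savez(f"{n}1.npz",**c)
crop(load("scene1"),310,140,410,240,6,"pics/s1.png")
crop(load("top1"),60,110,190,230,5,"pics/t1.png")
delta([.5395,.300,.101],toolR(np.pi/2+.1225))
E
```

```text
d [-1.5 -2.6 39.5] w [-0.001 -0.001  0.001] t 1.7 grasp now [0.5376 0.3023 0.1405] F [0.2 0.6 1.3] wid 0.085
```

View pics/s1.png

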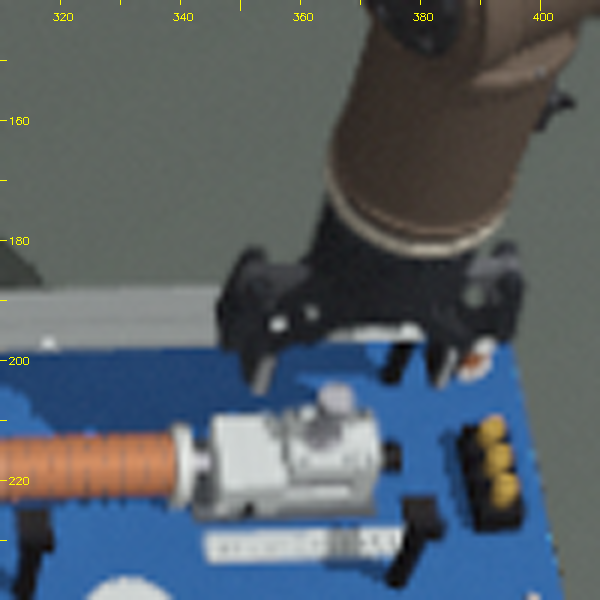

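View pics/t1.png

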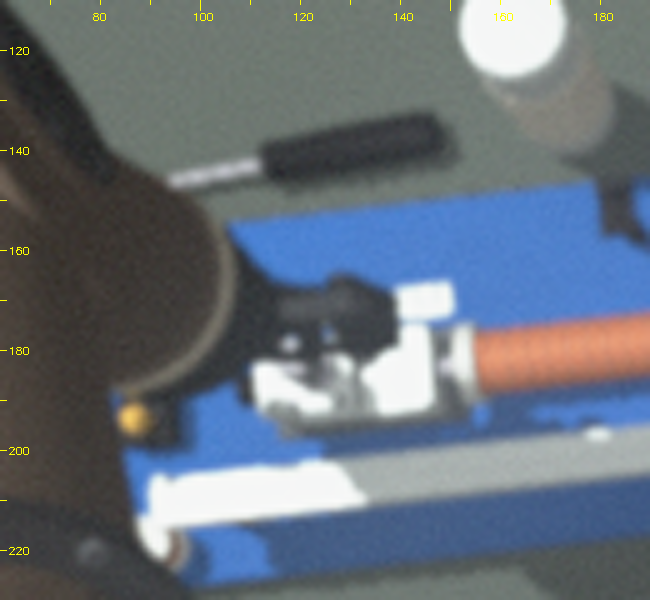

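```bash
python3 - <<'E'
from go import *
from h import *
o,Rc,p=cur(); s=load("scene1");t=load("top1")
for y in(-.0425,.0425):
    for x in(-.011,0,.011):
        P=p+Rc.apply([x,y,.160]); print(x,y,P.round(4),(proj(s,P)+.5).round(1),(proj(t,P)+.5).round(1))
crop(s,335,180,405,215,11,"pics/s1b.png")
E
```

```text
-0.011 -0.0425 [0.5537 0.2615 0.1355] [[354.7 206.2]] [[131.9 175. ]]
0 -0.0425 [0.5428 0.2601 0.1355] [[354.2 203.1]] [[132.2 179.6]]
0.011 -0.0425 [0.5319 0.2588 0.1356] [[353.8 200.1]] [[132.6 184.1]]
-0.011 0.0425 [0.5433 0.3458 0.1355] [[382.1 205.4]] [[ 96.1 179.1]]
0 0.0425 [0.5324 0.3445 0.1355] [[381.5 202.3]] [[ 96.4 183.7]]
0.011 0.0425 [0.5214 0.3431 0.1355] [[380.9 199.3]] [[ 96.7 188.3]]
```

View pics/s1b.png

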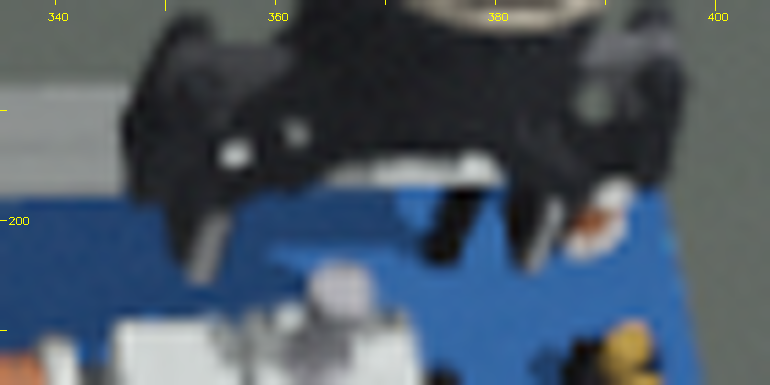

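{"op": "send_rows", "data": {"motion": [{"wx": 0, "wy": 0, "wz": 0, "dx": -2.3, "dy": -2.4, "dz": 5, "gripper": 0}, {"wx": 0, "wy": 0, "wz": 0, "dx": -2.3, "dy": -2.4, "dz": 12, "gripper": 0}, {"wx": 0, "wy": 0, "wz": 0, "dx": -2.3, "dy": -2.4, "dz": 20, "gripper": 0}, {"wx": 0, "wy": 0, "wz": 0, "dx": -2.3, "dy": -2.4, "dz": 28, "gripper": 0}, {"wx": 0, "wy": 0, "wz": 0, "dx": -2.3, "dy": -2.4, "dz": 32, "gripper": 0}, {"wx": 0, "wy": 0, "wz": 0, "dx": -2.3, "dy": -2.4, "dz": 32, "gripper": 0}, {"wx": 0, "wy": 0, "wz": 0, "dx": -2.3, "dy": -2.4, "dz": 32, "gripper": 0}]}}

```text
t: 2.28
eef_pos: [0.5402, 0.3004, 0.2634]
ee_rot: [-0.0, -0.062, 0.998, -0.0]
wrist_force: [0.8, -0.7, -0.1]
gripper_width: 0.0851
```

```bash
python3 - <<'E'
from go import *
delta([.5403,.3003,.101],toolR(np.pi/2+.1225))
E
```

```text
d [-0.1 -0.1  7.4] w [-0.    -0.001  0.001] t 2.28 grasp now [0.5401 0.3003 0.1084] F [ 0.8 -0.7 -0.1] wid 0.0851
```

{"op": "send_rows", "data": {"motion": [{"wx": 0, "wy": 0, "wz": 0, "dx": 0, "dy": 0, "dz": 4, "gripper": 0.3}, {"wx": 0, "wy": 0, "wz": 0, "dx": 0, "dy": 0, "dz": 7.5, "gripper": 0.5}, {"wx": 0, "wy": 0, "wz": 0, "dx": 0, "dy": 0, "dz": 7.5, "gripper": 0.6}, {"wx": 0, "wy": 0, "wz": 0, "dx": 0, "dy": 0, "dz": 7.5, "gripper": 0.7}, {"wx": 0, "wy": 0, "wz": 0, "dx": 0, "dy": 0, "dz": 7.5, "gripper": 0.75}, {"wx": 0, "wy": 0, "wz": 0, "dx": 0, "dy": 0, "dz": 7.5, "gripper": 0.8}, {"wx": 0, "wy": 0, "wz": 0, "dx": 0, "dy": 0, "dz": 7.5, "gripper": 1}, {"wx": 0, "wy": 0, "wz": 0, "dx": 0, "dy": 0, "dz": 7.5, "gripper": 1}, {"wx": 0, "wy": 0, "wz": 0, "dx": 0, "dy": 0, "dz": 7.5, "gripper": 1}], "force": 40}}

```text
t: 3.03
eef_pos: [0.5404, 0.3003, 0.2564]
ee_rot: [0.0, -0.061, 0.998, 0.0]
wrist_force: [-0.9, -1.0, 2.1]
gripper_width: 0.0172
```

```bash
python3 - <<'E'
from go import *
delta([.5403,.3003,.101],toolR(np.pi/2+.1225)); print(bot.observe()["moment"])
E
```

```text
d [ 0.1 -0.   0.4] w [0.    0.    0.001] t 3.03 grasp now [0.5405 0.3004 0.1014] F [-0.9 -1.   2.1] wid 0.0172
[-0.09470661  0.04241179 -0.01040409]
```

{"op": "send_rows", "data": {"motion": [{"wx": 0, "wy": 0, "wz": 0, "dx": 0, "dy": 0, "dz": -3, "gripper": 1}, {"wx": 0, "wy": 0, "wz": 0, "dx": 0, "dy": 0, "dz": -8, "gripper": 1}, {"wx": 0, "wy": 0, "wz": 0, "dx": 0, "dy": 0, "dz": -16, "gripper": 1}, {"wx": 0, "wy": 0, "wz": 0, "dx": 0, "dy": 0, "dz": -26, "gripper": 1}, {"wx": 0, "wy": 0, "wz": 0, "dx": 0, "dy": 0, "dz": -37, "gripper": 1}, {"wx": 0, "wy": 0, "wz": 0, "dx": 0, "dy": 0, "dz": -48, "gripper": 1}, {"wx": 0, "wy": 0, "wz": 0, "dx": 0, "dy": 0, "dz": -60, "gripper": 1}, {"wx": 0, "wy": 0, "wz": 0, "dx": 0, "dy": 0, "dz": -75, "gripper": 1}, {"wx": 0, "wy": 0, "wz": 0, "dx": 0, "dy": 0, "dz": -90, "gripper": 1}, {"wx": 0, "wy": 0, "wz": 0, "dx": 0, "dy": 0, "dz": -90, "gripper": 1}]}}

```text
t: 3.87
eef_pos: [0.5412, 0.3008, 0.3503]
ee_rot: [0.002, -0.061, 0.998, 0.001]
wrist_force: [1.1, 0.2, -0.7]
gripper_width: 0.017
```

```bash
python3 - <<'E'
from go import *
from h import *
a=.19; n=np.array([.5675,.0813]); m=n+.05*np.array([np.cos(a),np.sin(a)])
print(m)
delta([m[0],m[1],.170],toolR(np.pi/2+a)); 
for nn in("scene","top"):
    c=bot.camera(nn); np.savez(f"{nn}2.npz",**c)
crop(load("scene2"),310,140,410,240,6,"pics/s2.png")
E
```

```text
[0.61660021 0.09074294]
d [ -48.9 -217.7   25. ] w [ 0.002  0.005 -0.067] t 3.87 grasp now [0.5419 0.3012 0.1953] F [ 1.1  0.2 -0.7] wid 0.017
```

View pics/s2.png

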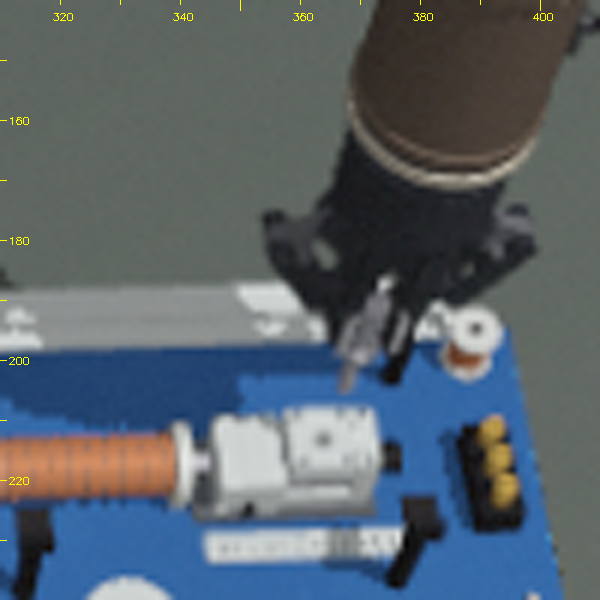

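{"op": "send_rows", "data": {"motion": [{"wx": 0, "wy": 0, "wz": -0.01, "dx": -4, "dy": -15, "dz": 0, "gripper": 1}, {"wx": 0, "wy": 0, "wz": -0.02, "dx": -9, "dy": -40, "dz": 0, "gripper": 1}, {"wx": 0, "wy": 0, "wz": -0.03, "dx": -15, "dy": -68, "dz": 0, "gripper": 1}, {"wx": 0, "wy": 0, "wz": -0.04, "dx": -21, "dy": -96, "dz": 0, "gripper": 1}, {"wx": 0, "wy": 0, "wz": -0.05, "dx": -28, "dy": -124, "dz": 0, "gripper": 1}, {"wx": 0, "wy": 0, "wz": -0.055, "dx": -34, "dy": -152, "dz": 0, "gripper": 1}, {"wx": 0, "wy": 0, "wz": -0.06, "dx": -41, "dy": -180, "dz": 0, "gripper": 1}, {"wx": 0, "wy": 0, "wz": -0.067, "dx": -46, "dy": -205, "dz": 5, "gripper": 1}, {"wx": 0, "wy": 0, "wz": -0.067, "dx": -49, "dy": -217.5, "dz": 15, "gripper": 1}, {"wx": 0, "wy": 0, "wz": -0.067, "dx": -49, "dy": -217.5, "dz": 25, "gripper": 1}, {"wx": 0, "wy": 0, "wz": -0.067, "dx": -49, "dy": -217.5, "dz": 25, "gripper": 1}]}}

```text
t: 4.88
eef_pos: [0.6146, 0.0905, 0.318]
ee_rot: [-0.002, -0.094, 0.996, -0.0]
wrist_force: [-0.9, 0.9, -1.4]
gripper_width: 0.0165
```

```bash
python3 - <<'E'
from go import *
from h import *
a=.19; n=np.array([.5675,.0813]); m=n+.05*np.array([np.cos(a),np.sin(a)])
delta([m[0],m[1],.1125],toolR(np.pi/2+a)); 
for nn in("scene","top"):
    c=bot.camera(nn); np.savez(f"{nn}3.npz",**c)
crop(load("scene3"),270,160,350,240,7,"pics/s3.png")
crop(load("top3"),150,120,240,210,6,"pics/t3.png")
E
```

```text
d [-2.3 -0.2 50.5] w [ 0.    -0.005 -0.001] t 4.88 grasp now [0.6139 0.0904 0.163 ] F [-0.9  0.9 -1.4] wid 0.0165
```

View pics/s3.png

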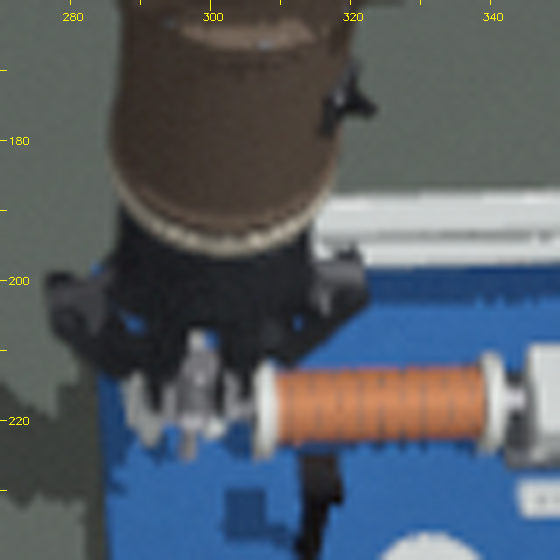

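View pics/t3.png

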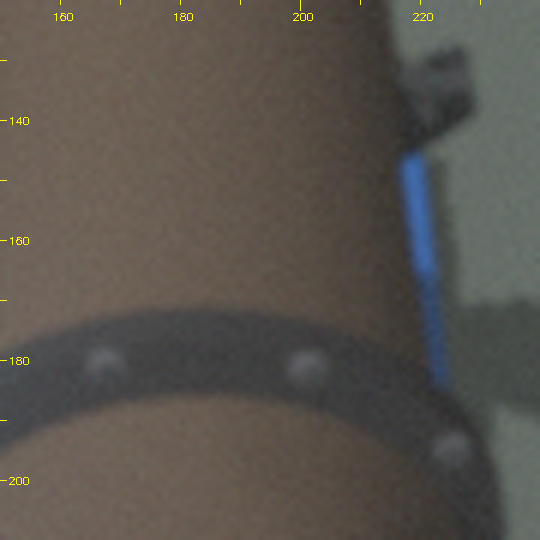

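{"op": "send_rows", "data": {"motion": [{"wx": 0, "wy": 0, "wz": 0, "dx": -2.3, "dy": -0.2, "dz": 8, "gripper": 1}, {"wx": 0, "wy": 0, "wz": 0, "dx": -2.3, "dy": -0.2, "dz": 18, "gripper": 1}, {"wx": 0, "wy": 0, "wz": 0, "dx": -2.3, "dy": -0.2, "dz": 28, "gripper": 1}, {"wx": 0, "wy": 0, "wz": 0, "dx": -2.3, "dy": -0.2, "dz": 38, "gripper": 1}, {"wx": 0, "wy": 0, "wz": 0, "dx": -2.3, "dy": -0.2, "dz": 46, "gripper": 1}, {"wx": 0, "wy": 0, "wz": 0, "dx": -2.3, "dy": -0.2, "dz": 50.5, "gripper": 1}, {"wx": 0, "wy": 0, "wz": 0, "dx": -2.3, "dy": -0.2, "dz": 50.5, "gripper": 1}, {"wx": 0, "wy": 0, "wz": 0, "dx": -2.3, "dy": -0.2, "dz": 50.5, "gripper": 1}]}}

```text
t: 5.65
eef_pos: [0.618, 0.0907, 0.2705]
ee_rot: [-0.0, -0.095, 0.995, -0.0]
wrist_force: [0.1, 0.4, 0.2]
gripper_width: 0.017
```

```bash
cat > pinv.py <<'E'
from go import *
from notch import *
import sys
a=float(sys.argv[2]); n=np.array([float(sys.argv[3]),float(sys.argv[4])]); k=sys.argv[1]
c=bot.camera("scene"); np.savez(f"scene{k}.npz",**c)
o,Rc,p=cur(); g=p+Rc.apply([0,0,.155])
pc=p+Rc.apply([0,0,.155+.0294])
print("pin c",pc.round(4),"tilt",np.degrees(np.arccos(-Rc.as_matrix()[2,2])).round(2))
d=g[:2]-n; print("in notch x,y",(np.cos(a)*d[0]+np.sin(a)*d[1]).round(4),(-np.sin(a)*d[0]+np.cos(a)*d[1]).round(4))
x=Rc.apply([1,0,0]);ax=Rc.apply([0,0,-1]);e=np.array([-np.sin(a),np.cos(a),0])
def outline(): 
    L=[]
    prof=[(-.042,.004),(0,.004),(0,.011),(.005,.011),(.005,.0065),(.010,.0065),(.010,.009),(.042,.009)]
    return [pc+ax*z+e*r for z,r in prof]+[pc+ax*z-e*r for z,r in prof[::-1]]
draw(c,[poly([n[0],n[1],a,-.0231,.0024]),np.array(outline())],275,190,320,235,16,f"pics/pv{k}.png")
E
python3 pinv.py 4 .19 .5675 .0813
```

```text
pin c [0.6182 0.0907 0.0865] tilt 0.02
in notch x,y 0.0516 -0.0003
```

View pics/pv4.png

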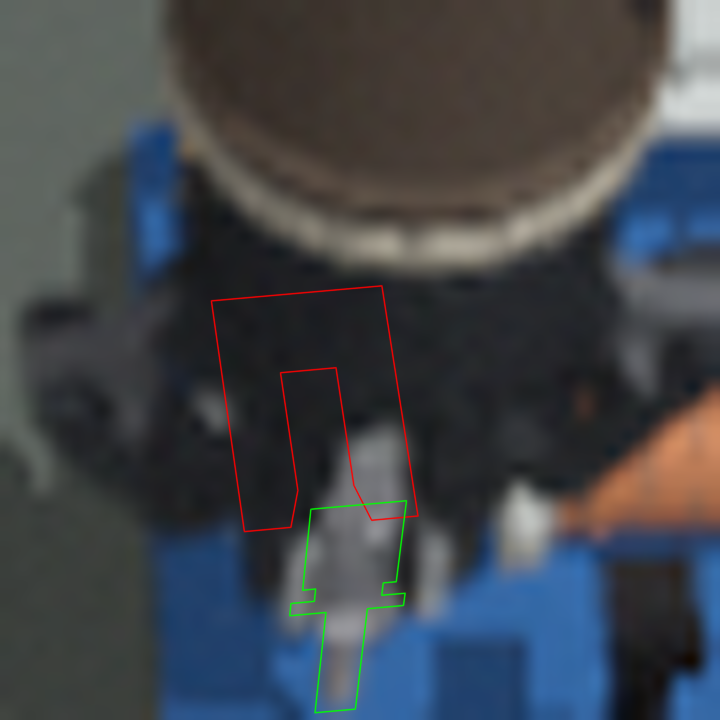

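```bash
python3 - <<'E'
from notch import *
import notch
t=load("top0");s=load("scene0")
i=t["color"][158:184,198:224,0]; print(i.min(),i.max())
print(t["color"][167:173,198:224,0])
for lo,hi in((50,210),(60,250),(90,250),(120,250)):
    notch.white=lambda c:np.clip((c["color"][:,:,0].astype(float)-lo)/(hi-lo),0,1)
    p,e,b=fit(t,(199,158,223,181),[.5675,.0815,.2,-.02,.004]); print("top",lo,hi,np.round(p,4),round(e,2),round(b,2))
for lo,hi in((50,200),(80,200),(110,200)):
    notch.white=lambda c:np.clip((c["color"][:,:,0].astype(float)-lo)/(hi-lo),0,1)
    p,e,b=fit(s,(286,206,304,226),[.5675,.0815,.2,-.02,.004]); print("scene",lo,hi,np.round(p,4),round(e,2),round(b,2))
E
```

```text
54 238
[[ 62  64  93 147 211 236 237 229 197 145  92  79 124 193 230 237 234 218
  160 100  73  71  69  66  67  71]
 [ 70  70  80 128 201 234 238 234 219 164 103  76 118 188 229 237 236 224
  175 111  74  71  69  66  65  67]
 [ 74  71  79 124 189 230 237 237 222 176 116  77 107 168 220 235 237 229
  194 123  81  70  73  67  69  68]
 [ 75  71  78 114 177 227 237 237 231 196 131  80  93 151 210 233 237 230
  205 141  88  70  70  66  63  67]
 [ 79  77  74 104 162 217 234 238 235 207 141  86  87 135 202 232 236 232
  211 150  94  73  71  66  58  66]
 [ 72  75  75  95 147 209 231 238 235 214 152  96  82 126 194 230 237 233
  216 162 104  70  68  64  60  66]]
top 50 210 [ 0.5686  0.0816  0.197  -0.0213  0.0022] 21.74 1.26
top 60 250 [ 0.5689  0.0818  0.2116 -0.0225  0.004 ] 6.37 1.27
top 90 250 [ 0.5664  0.0812  0.191  -0.0192  0.0043] 4.23 1.0
top 120 250 [ 0.566   0.0812  0.1936 -0.0191  0.0043] 2.93 0.83
scene 50 200 [ 0.5642  0.0812  0.1448 -0.021   0.0033] 19.93 1.08
scene 80 200 [ 0.5658  0.0815  0.2153 -0.0226  0.004 ] 14.83 0.88
scene 110 200 [ 0.5658  0.081   0.2174 -0.021   0.0083] 12.83 0.69
```

```bash
python3 - <<'E'
from notch import *
t=load("top0")
W=t["color"][:,:,0].astype(float); L=150; pts=[]
for v in range(163,180):
    r=W[v]; 
    def cross(u0,u1):
        for u in (range(u0,u1)): 
            if (r[u]-L)*(r[u+1]-L)<=0: return u+(L-r[u])/(r[u+1]-r[u])
    l=cross(198,208); rr=None
    for u in range(224,208,-1):
        if (r[u]-L)*(r[u-1]-L)<=0: rr=u-(L-r[u])/(r[u-1]-r[u]);break
    P=atz(t,((l+rr)/2,v),.08); Pw=np.linalg.norm(atz(t,(l,v),.08)-atz(t,(rr,v),.08)); pts.append(P[:2]); print(v,round(l,2),round(rr,2),P.round(4),round(Pw,4))
pts=np.array(pts[3:-3]); k=np.polyfit(pts[:,0],pts[:,1],1); print("angle",np.arctan(k[0]),"y at .5670",np.polyval(k,.567))
E
```

```text
163 202.25 215.83 [0.5942 0.0843 0.08  ] 0.034
164 200.75 215.86 [0.5916 0.0861 0.08  ] 0.0378
165 200.42 215.91 [0.589  0.0864 0.08  ] 0.0387
166 200.61 216.05 [0.5865 0.0859 0.08  ] 0.0386
167 201.05 216.17 [0.584  0.0852 0.08  ] 0.0378
168 201.3 216.39 [0.5814 0.0845 0.08  ] 0.0377
169 201.4 216.62 [0.5789 0.0841 0.08  ] 0.038
170 201.57 216.86 [0.5763 0.0835 0.08  ] 0.0382
171 201.79 217.0 [0.5738 0.083  0.08  ] 0.038
172 202.05 217.21 [0.5713 0.0824 0.08  ] 0.0378
173 202.2 217.42 [0.5687 0.0819 0.08  ] 0.0379
174 202.38 217.63 [0.5662 0.0813 0.08  ] 0.038
175 202.56 217.83 [0.5637 0.0808 0.08  ] 0.0381
176 198.26 218.0 [0.5611 0.0859 0.08  ] 0.0492
177 200.2 218.28 [0.5586 0.0831 0.08  ] 0.045
178 199.69 218.72 [0.5561 0.0831 0.08  ] 0.0474
179 203.39 219.15 [0.5536 0.0779 0.08  ] 0.0392
angle 0.11752431341710454 y at .5670 0.08269786802810665
```

```bash
python3 - <<'E'
from go import *
a=.21; n=np.array([.567,.0814]); u=np.array([np.cos(a),np.sin(a)])
for x in (.045,.03,.02,.01,0): 
    m=n+x*u; delta([*m,.1125],toolR(np.pi/2+a))
E
```

```text
d [7.  1.4 3.4] w [ 0.    0.   -0.02] t 5.7 grasp now [0.6182 0.0907 0.1159] F [-0.4  0.7 -0.2] wid 0.0172
d [22.   1.1  3.4] w [ 0.    0.   -0.02] t 5.7 grasp now [0.6182 0.0907 0.1159] F [-0.4  0.7 -0.2] wid 0.0172
d [32.   0.9  3.4] w [ 0.    0.   -0.02] t 5.7 grasp now [0.6182 0.0907 0.1159] F [-0.4  0.7 -0.2] wid 0.0172
d [42.   0.7  3.4] w [ 0.    0.   -0.02] t 5.7 grasp now [0.6182 0.0907 0.1159] F [-0.4  0.7 -0.2] wid 0.0172
d [52.   0.5  3.4] w [ 0.    0.   -0.02] t 5.7 grasp now [0.6182 0.0907 0.1159] F [-0.4  0.7 -0.2] wid 0.0172
```

Into the mouth first, stopping to look about halfway in.

{"op": "send_rows", "data": {"motion": [{"wx": 0, "wy": 0, "wz": -0.02, "dx": 3, "dy": 1, "dz": 2, "gripper": 1}, {"wx": 0, "wy": 0, "wz": -0.02, "dx": 7, "dy": 1.4, "dz": 3.4, "gripper": 1}, {"wx": 0, "wy": 0, "wz": -0.02, "dx": 12, "dy": 1.3, "dz": 3.4, "gripper": 1}, {"wx": 0, "wy": 0, "wz": -0.02, "dx": 17, "dy": 1.2, "dz": 3.4, "gripper": 1}, {"wx": 0, "wy": 0, "wz": -0.02, "dx": 22, "dy": 1.1, "dz": 3.4, "gripper": 1}, {"wx": 0, "wy": 0, "wz": -0.02, "dx": 27, "dy": 1, "dz": 3.4, "gripper": 1}, {"wx": 0, "wy": 0, "wz": -0.02, "dx": 32, "dy": 0.9, "dz": 3.4, "gripper": 1}, {"wx": 0, "wy": 0, "wz": -0.02, "dx": 32, "dy": 0.9, "dz": 3.4, "gripper": 1}]}}

```text
t: 6.37
eef_pos: [0.5854, 0.0853, 0.2674]
ee_rot: [-0.0, -0.105, 0.994, -0.0]
wrist_force: [0.5, 0.4, -0.8]
gripper_width: 0.0167
```

```bash
python3 pinv.py 5 .21 .567 .0814; python3 -c "
from go import *
print(bot.observe()['wrist_force'],bot.observe()['moment'])"
```

```text
pin c [0.5859 0.0854 0.0831] tilt 0.01
in notch x,y 0.0193 -0.0
[-0.41012092 -0.1727337  -0.85392277] [ 0.05299688  0.02653366 -0.03322967]
```

View pics/pv5.png

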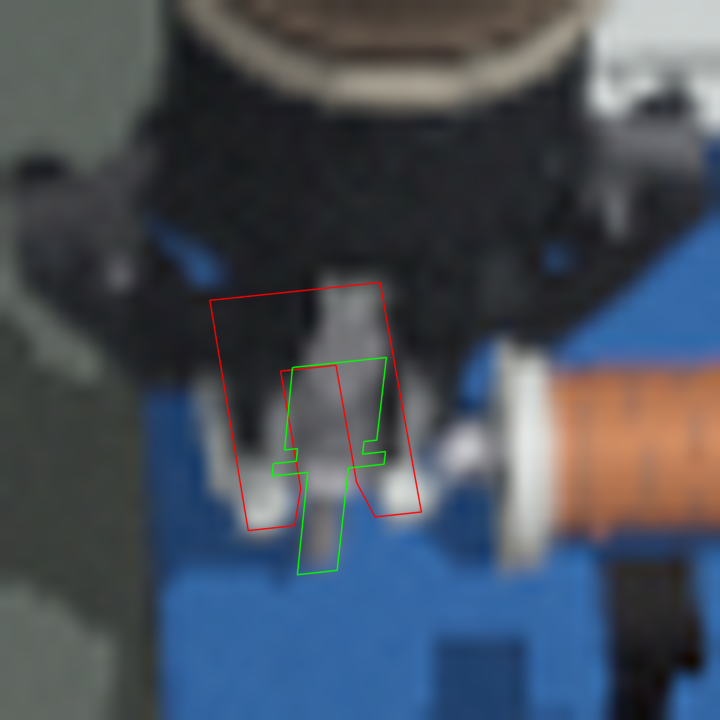

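{"op": "send_rows", "data": {"motion": [{"wx": 0, "wy": 0, "wz": 0, "dx": 4, "dy": 0, "dz": 0, "gripper": 1}, {"wx": 0, "wy": 0, "wz": 0, "dx": 8, "dy": 0, "dz": 0, "gripper": 1}, {"wx": 0, "wy": 0, "wz": 0, "dx": 11, "dy": 0, "dz": 0, "gripper": 1}, {"wx": 0, "wy": 0, "wz": 0, "dx": 14, "dy": 0, "dz": 0, "gripper": 1}, {"wx": 0, "wy": 0, "wz": 0, "dx": 17, "dy": 0, "dz": 0, "gripper": 1}, {"wx": 0, "wy": 0, "wz": 0, "dx": 19, "dy": 0, "dz": 0, "gripper": 1}, {"wx": 0, "wy": 0, "wz": 0, "dx": 19, "dy": 0, "dz": 0, "gripper": 1}]}}

```text
t: 7.0
eef_pos: [0.5674, 0.0815, 0.2673]
ee_rot: [-0.0, -0.105, 0.994, 0.0]
wrist_force: [-0.5, 0.1, -0.4]
gripper_width: 0.0167
```

```bash
python3 pinv.py 6 .21 .567 .0814; python3 -c "
from go import *
print(bot.observe()['wrist_force'],bot.observe()['moment'])"
```

```text
pin c [0.5677 0.0816 0.083 ] tilt 0.0
in notch x,y 0.0007 0.0
[ 0.44640117  0.01754377 -0.24291313] [-0.01208094 -0.00384485  0.03547237]
```

View pics/pv6.png

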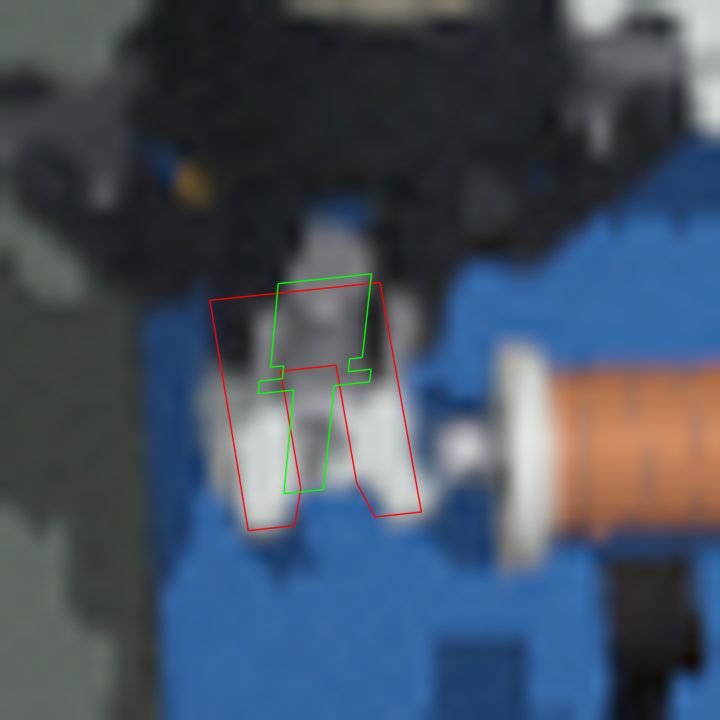

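{"op": "send_rows", "data": {"motion": [{"wx": 0, "wy": 0, "wz": 0, "dx": 1.2, "dy": 0, "dz": 0, "gripper": 1}, {"wx": 0, "wy": 0, "wz": 0, "dx": 2.2, "dy": 0, "dz": 0, "gripper": 1}, {"wx": 0, "wy": 0, "wz": 0, "dx": 2.2, "dy": 0, "dz": 0, "gripper": 1}, {"wx": 0, "wy": 0, "wz": 0, "dx": 2.2, "dy": 0, "dz": 0, "gripper": 1}]}}

```text
t: 7.38
eef_pos: [0.5658, 0.0812, 0.2674]
ee_rot: [0.0, -0.105, 0.994, 0.0]
wrist_force: [0.6, 0.0, -0.8]
gripper_width: 0.0168
```

```bash
python3 -c "
from go import *
o,Rc,p=cur();print((p+Rc.apply([0,0,.155])).round(4),o['wrist_force'],o['moment'])"
```

```text
[0.5659 0.0812 0.1124] [ 0.5827508   0.028969   -0.83486554] [ 0.040814   -0.17434537 -0.02835289]
```

{"op": "send_rows", "data": {"motion": [{"wx": 0, "wy": 0, "wz": 0, "dx": 1, "dy": 0, "dz": 0, "gripper": 1}, {"wx": 0, "wy": 0, "wz": 0, "dx": 2, "dy": 0, "dz": 0, "gripper": 1}, {"wx": 0, "wy": 0, "wz": 0, "dx": 2, "dy": 0, "dz": 0, "gripper": 1}]}}

```text
t: 7.63
eef_pos: [0.5647, 0.081, 0.2677]
ee_rot: [0.002, -0.105, 0.994, 0.0]
wrist_force: [5.8, 1.2, -4.6]
gripper_width: 0.0171
```

```bash
python3 -c "
from go import *
o,Rc,p=cur();print((p+Rc.apply([0,0,.155])).round(4),o['wrist_force'],o['moment'])"; python3 pinv.py 7 .21 .567 .0814
```

```text
[0.5652 0.0811 0.1127] [ 5.83061239  1.16319762 -4.56413401] [ 0.27535757 -1.44705415  0.05026421]
pin c [0.5653 0.0811 0.0833] tilt 0.19
in notch x,y -0.0018 0.0001
```

View pics/pv7.png

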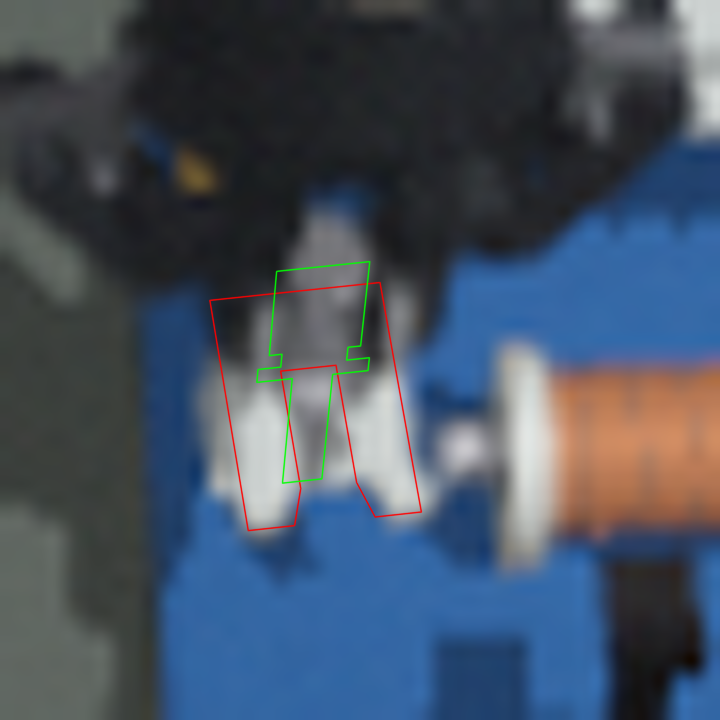

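{"op": "send_rows", "data": {"motion": [{"wx": 0, "wy": 0, "wz": 0, "dx": -1.5, "dy": 0, "dz": 0, "gripper": 1}, {"wx": 0, "wy": 0, "wz": 0, "dx": -2.7, "dy": 0, "dz": 0, "gripper": 1}, {"wx": 0, "wy": 0, "wz": 0, "dx": -2.7, "dy": 0, "dz": 1, "gripper": 1}, {"wx": 0, "wy": 0, "wz": 0, "dx": -2.7, "dy": 0, "dz": 2, "gripper": 1}, {"wx": 0, "wy": 0, "wz": 0, "dx": -2.7, "dy": 0, "dz": 3, "gripper": 1}, {"wx": 0, "wy": 0, "wz": 0, "dx": -2.7, "dy": 0, "dz": 3, "gripper": 1}, {"wx": 0, "wy": 0, "wz": 0, "dx": -2.7, "dy": 0, "dz": 3, "gripper": 1}]}}

```text
t: 8.27
eef_pos: [0.5661, 0.0812, 0.2642]
ee_rot: [-0.0, -0.105, 0.994, -0.0]
wrist_force: [0.1, 0.0, -1.1]
gripper_width: 0.0167
```

```bash
python3 -c "
from go import *
o,Rc,p=cur();print((p+Rc.apply([0,0,.155])).round(4),o['wrist_force'],o['moment'])"; python3 pinv.py 8 .21 .567 .0814
```

```text
[0.5661 0.0812 0.1092] [ 0.07087111  0.045544   -1.0796402 ] [ 0.0193649   0.02775913 -0.01138301]
pin c [0.5661 0.0812 0.0798] tilt 0.02
in notch x,y -0.0009 0.0
```

{"op": "send_rows", "data": {"motion": [{"wx": 0, "wy": 0, "wz": 0, "dx": -0.3, "dy": 0, "dz": 0.5, "gripper": 1}, {"wx": 0, "wy": 0, "wz": 0, "dx": -0.3, "dy": 0, "dz": 1, "gripper": 1}, {"wx": 0, "wy": 0, "wz": 0, "dx": -0.3, "dy": 0, "dz": 1, "gripper": 1}]}}

```text
t: 8.57
eef_pos: [0.5666, 0.0813, 0.2635]
ee_rot: [0.0, -0.105, 0.994, 0.0]
wrist_force: [-1.1, -0.3, 1.2]
gripper_width: 0.0169
```

```bash
python3 -c "
from go import *
o,Rc,p=cur();print((p+Rc.apply([0,0,.155])).round(4),o['wrist_force'],o['moment'])"
```

```text
[0.5667 0.0814 0.1085] [-1.08452601 -0.34878964  1.21924173] [ 0.02350332  0.1974341  -0.00329852]
```

{"op": "send_rows", "data": {"motion": [{"wx": 0, "wy": 0, "wz": 0, "dx": 0, "dy": 0, "dz": 0, "gripper": 0.7}, {"wx": 0, "wy": 0, "wz": 0, "dx": 0, "dy": 0, "dz": 0, "gripper": 0.6}, {"wx": 0, "wy": 0, "wz": 0, "dx": 0, "dy": 0, "dz": 0, "gripper": 0.5}, {"wx": 0, "wy": 0, "wz": 0, "dx": 0, "dy": 0, "dz": 0, "gripper": 0.5}, {"wx": 0, "wy": 0, "wz": 0, "dx": 0, "dy": 0, "dz": -10, "gripper": 0.5}, {"wx": 0, "wy": 0, "wz": 0, "dx": 0, "dy": 0, "dz": -30, "gripper": 0.5}, {"wx": 0, "wy": 0, "wz": 0, "dx": 0, "dy": 0, "dz": -60, "gripper": 0.5}, {"wx": 0, "wy": 0, "wz": 0, "dx": 0, "dy": 0, "dz": -90, "gripper": 0.5}, {"wx": 0, "wy": 0, "wz": 0, "dx": 0, "dy": 0, "dz": -120, "gripper": 0.5}, {"wx": 0, "wy": 0, "wz": 0, "dx": 0, "dy": 0, "dz": -145, "gripper": 0.5}]}}

```text
t: 9.4
eef_pos: [0.5665, 0.0813, 0.4114]
ee_rot: [0.001, -0.105, 0.994, 0.0]
wrist_force: [0.5, 0.3, -0.5]
gripper_width: 0.0426
```

```bash
python3 pinv.py 9 .21 .567 .0814; python3 - <<'E'
from go import *
yg=-.0185
delta([.518,-.2232,.20],toolR(yg))
E
```

```text
pin c [0.5692 0.0818 0.2317] tilt 0.5
in notch x,y 0.002 -0.0001
d [ 112.6 -287.6   60.1] w [0.008 0.006 1.799] t 9.45 grasp now [0.569  0.0817 0.2611] F [2.5 0.6 4.4] wid 0.0428
```

View pics/pv9.png

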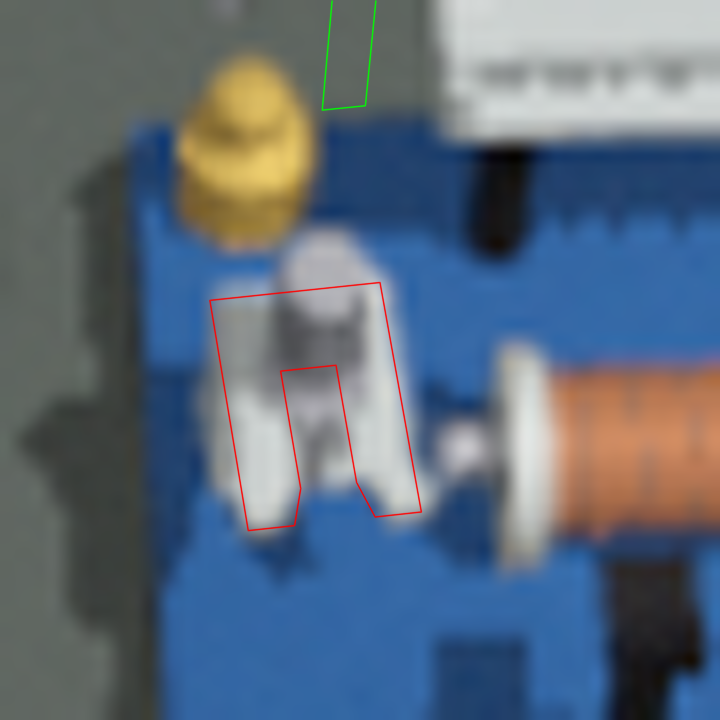

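{"op": "send_rows", "data": {"motion": [{"wx": 0, "wy": 0, "wz": 0.1, "dx": 8, "dy": -20, "dz": 0, "gripper": 0.5}, {"wx": 0, "wy": 0, "wz": 0.22, "dx": 18, "dy": -45, "dz": 0, "gripper": 0.3}, {"wx": 0, "wy": 0, "wz": 0.34, "dx": 28, "dy": -72, "dz": 0, "gripper": 0}, {"wx": 0, "wy": 0, "wz": 0.46, "dx": 39, "dy": -99, "dz": 0, "gripper": 0}, {"wx": 0, "wy": 0, "wz": 0.58, "dx": 49, "dy": -126, "dz": 0, "gripper": 0}, {"wx": 0, "wy": 0, "wz": 0.7, "dx": 60, "dy": -153, "dz": 0, "gripper": 0}, {"wx": 0, "wy": 0, "wz": 0.82, "dx": 70, "dy": -180, "dz": 5, "gripper": 0}, {"wx": 0, "wy": 0, "wz": 0.94, "dx": 80, "dy": -206, "dz": 10, "gripper": 0}, {"wx": 0, "wy": 0, "wz": 1.06, "dx": 90, "dy": -231, "dz": 20, "gripper": 0}, {"wx": 0, "wy": 0, "wz": 1.18, "dx": 99, "dy": -253, "dz": 30, "gripper": 0}, {"wx": 0, "wy": 0, "wz": 1.3, "dx": 107, "dy": -273, "dz": 40, "gripper": 0}, {"wx": 0, "wy": 0, "wz": 1.42, "dx": 112, "dy": -287, "dz": 50, "gripper": 0}]}}

```text
t: 10.45
eef_pos: [0.516, -0.2251, 0.3586]
ee_rot: [0.001, 0.572, 0.82, -0.0]
wrist_force: [-0.3, -0.8, 0.2]
gripper_width: 0.0855
```

```bash
python3 - <<'E'
from go import *
delta([.518,-.2232,.10],toolR(-.0185)); print(bot.observe()["qpos"])
E
```

```text
d [  1.2   2.5 103.6] w [0.001 0.001 0.371] t 10.45 grasp now [ 0.5161 -0.2252  0.2036] F [-0.3 -0.8  0.2] wid 0.0855
[-0.03001957  0.39641366  0.47248551  1.81573302 -0.21292803  0.97871798
  0.88326222]
```

{"op": "send_rows", "data": {"motion": [{"wx": 0, "wy": 0, "wz": 0.12, "dx": 1.2, "dy": 2.5, "dz": 10, "gripper": 0}, {"wx": 0, "wy": 0, "wz": 0.24, "dx": 1.2, "dy": 2.5, "dz": 30, "gripper": 0}, {"wx": 0, "wy": 0, "wz": 0.37, "dx": 1.2, "dy": 2.5, "dz": 55, "gripper": 0}, {"wx": 0, "wy": 0, "wz": 0.37, "dx": 1.2, "dy": 2.5, "dz": 80, "gripper": 0}, {"wx": 0, "wy": 0, "wz": 0.37, "dx": 1.2, "dy": 2.5, "dz": 103, "gripper": 0}, {"wx": 0, "wy": 0, "wz": 0.37, "dx": 1.2, "dy": 2.5, "dz": 103, "gripper": 0}, {"wx": 0, "wy": 0, "wz": 0.37, "dx": 1.2, "dy": 2.5, "dz": 103, "gripper": 0}]}}

```text
t: 11.03
eef_pos: [0.5186, -0.2205, 0.2551]
ee_rot: [-0.001, 0.71, 0.704, -0.0]
wrist_force: [0.4, -0.1, 0.4]
gripper_width: 0.0854
```

```bash
python3 - <<'E'
from go import *
from model import *
for nn in("scene","top"):
    c=bot.camera(nn); np.savez(f"{nn}10.npz",**c)
o,Rc,p=cur()
g=(.518,-.2232,-.0185)
pl=[B(boxpts(-.065,.065,-.12,.12,.005),g),B(boxpts(-.007,.007,-.035,.035,.037),g)]
tips=np.array([p+Rc.apply([x,y,.160]) for x,y in((-.011,-.0425),(.011,-.0425),(.011,.0425),(-.011,.0425))])
draw(load("scene10"),pl+[tips],150,140,250,240,6,"pics/s10.png")
draw(load("top10"),pl,270,150,390,240,6.5,"pics/t10.png")
delta([.518,-.2232,.028],toolR(-.0185))
E
```

```text
d [-2.1 -1.5 73.8] w [0.002 0.    0.009] t 11.13 grasp now [ 0.5197 -0.2211  0.1018] F [-1.4 -0.6  0.3] wid 0.0853
```

View pics/s10.png

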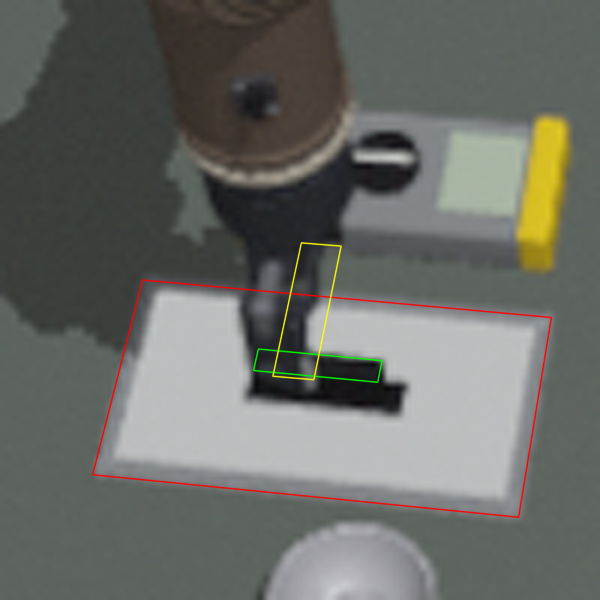

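View pics/t10.png

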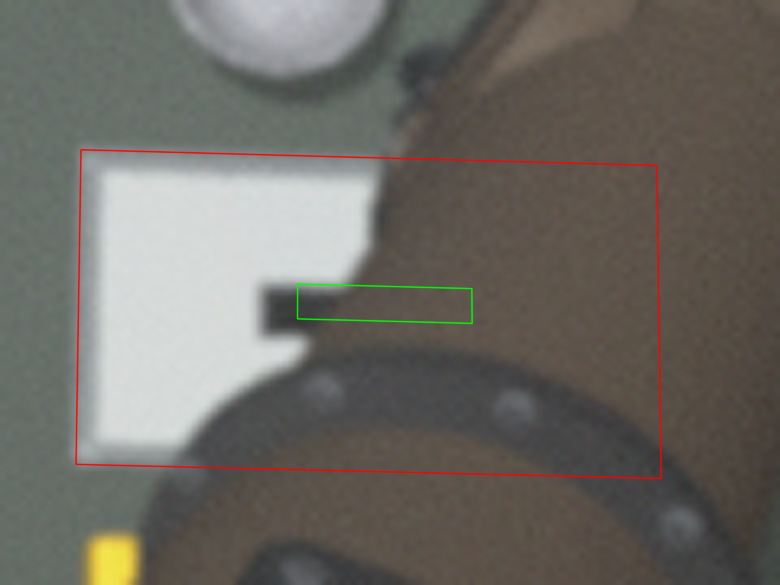

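{"op": "send_rows", "data": {"motion": [{"wx": 0, "wy": 0, "wz": 0.01, "dx": -2, "dy": -1.5, "dz": 15, "gripper": 0}, {"wx": 0, "wy": 0, "wz": 0.01, "dx": -2, "dy": -1.5, "dz": 35, "gripper": 0}, {"wx": 0, "wy": 0, "wz": 0.01, "dx": -2, "dy": -1.5, "dz": 50, "gripper": 0}, {"wx": 0, "wy": 0, "wz": 0.01, "dx": -2, "dy": -1.5, "dz": 60, "gripper": 0}, {"wx": 0, "wy": 0, "wz": 0.01, "dx": -2, "dy": -1.5, "dz": 64, "gripper": 0}, {"wx": 0, "wy": 0, "wz": 0.01, "dx": -2, "dy": -1.5, "dz": 64, "gripper": 0}, {"wx": 0, "wy": 0, "wz": 0.01, "dx": -2, "dy": -1.5, "dz": 64, "gripper": 0}]}}

```text
t: 11.72
eef_pos: [0.5178, -0.2229, 0.1922]
ee_rot: [0.001, 0.714, 0.7, 0.0]
wrist_force: [0.1, -0.2, -0.2]
gripper_width: 0.0855
```

```bash
python3 - <<'E'
from go import *
delta([.518,-.2232,.031],toolR(-.0185))
E
```

```text
d [-0.3  0.2  6.2] w [ 0.001  0.    -0.001] t 11.72 grasp now [ 0.5179 -0.223   0.0372] F [ 0.1 -0.2 -0.2] wid 0.0855
```

{"op": "send_rows", "data": {"motion": [{"wx": 0, "wy": 0, "wz": 0, "dx": 0, "dy": 0, "dz": 3, "gripper": 0.3}, {"wx": 0, "wy": 0, "wz": 0, "dx": 0, "dy": 0, "dz": 6, "gripper": 0.5}, {"wx": 0, "wy": 0, "wz": 0, "dx": 0, "dy": 0, "dz": 6, "gripper": 0.65}, {"wx": 0, "wy": 0, "wz": 0, "dx": 0, "dy": 0, "dz": 6, "gripper": 0.7}, {"wx": 0, "wy": 0, "wz": 0, "dx": 0, "dy": 0, "dz": 6, "gripper": 0.8}, {"wx": 0, "wy": 0, "wz": 0, "dx": 0, "dy": 0, "dz": 6, "gripper": 1}, {"wx": 0, "wy": 0, "wz": 0, "dx": 0, "dy": 0, "dz": 6, "gripper": 1}, {"wx": 0, "wy": 0, "wz": 0, "dx": 0, "dy": 0, "dz": 6, "gripper": 1}, {"wx": 0, "wy": 0, "wz": 0, "dx": 0, "dy": 0, "dz": 6, "gripper": 1}], "force": 60}}

```text
t: 12.47
eef_pos: [0.5174, -0.2228, 0.1856]
ee_rot: [0.0, 0.714, 0.7, 0.0]
wrist_force: [-0.9, 0.7, 5.0]
gripper_width: 0.0128
```

```bash
python3 - <<'E'
from go import *
delta([.518,-.2232,.031],toolR(-.0185))
E
```

```text
d [-0.4  0.6 -0.4] w [ 0.     0.    -0.001] t 12.47 grasp now [ 0.5175 -0.2228  0.0306] F [-0.9  0.7  5. ] wid 0.0128
```

{"op": "send_rows", "data": {"motion": [{"wx": 0, "wy": 0, "wz": 0, "dx": 0, "dy": 0, "dz": -5, "gripper": 1}, {"wx": 0, "wy": 0, "wz": 0, "dx": 0, "dy": 0, "dz": -15, "gripper": 1}, {"wx": 0, "wy": 0, "wz": 0, "dx": 0, "dy": 0, "dz": -30, "gripper": 1}, {"wx": 0, "wy": 0, "wz": 0, "dx": 0, "dy": 0, "dz": -50, "gripper": 1}, {"wx": 0, "wy": 0, "wz": 0, "dx": 0, "dy": 0, "dz": -75, "gripper": 1}, {"wx": 0, "wy": 0, "wz": 0, "dx": 0, "dy": 0, "dz": -100, "gripper": 1}, {"wx": 0, "wy": 0, "wz": 0, "dx": 0, "dy": 0, "dz": -125, "gripper": 1}, {"wx": 0, "wy": 0, "wz": 0, "dx": 0, "dy": 0, "dz": -150, "gripper": 1}, {"wx": 0, "wy": 0, "wz": 0, "dx": 0, "dy": 0, "dz": -170, "gripper": 1}, {"wx": 0, "wy": 0, "wz": 0, "dx": 0, "dy": 0, "dz": -185, "gripper": 1}, {"wx": 0, "wy": 0, "wz": 0, "dx": 0, "dy": 0, "dz": -185, "gripper": 1}]}}

```text
t: 13.38
eef_pos: [0.5177, -0.2233, 0.3738]
ee_rot: [0.002, 0.714, 0.7, 0.001]
wrist_force: [0.8, 0.2, -2.3]
gripper_width: 0.0131
```

```bash
python3 - <<'E'
from go import *
from model import *
for nn in("scene","top"):
    c=bot.camera(nn); np.savez(f"{nn}11.npz",**c)
o,Rc,p=cur()
def guardpts(x0,x1,y0,y1,h): # guard frame -> world; guard x = tool y, guard y = -? tool x ; h above underside
    P=np.array([[x0,y0],[x1,y0],[x1,y1],[x0,y1]])
    return np.array([p+Rc.apply([-b if False else b,a,.155+.0306-h]) for a,b in P])
draw(load("scene11"),[guardpts(-.065,.065,-.12,.12,.005)],130,140,260,260,5,"pics/s11.png")
draw(load("top11"),[guardpts(-.065,.065,-.12,.12,.005)],250,110,410,240,5,"pics/t11.png")
pose=(.546,.2394,.1225); c0,s0=np.cos(.1225),np.sin(.1225)
bx=.03
delta([pose[0]+bx*c0,pose[1]+bx*s0,.215],toolR(.1225)); print(bot.observe()["moment"])
E
```

```text
d [466.6  49.8   0.6] w [ 0.001 -0.    -0.141] t 13.48 grasp now [ 0.5172 -0.2225  0.2155] F [-0.2  0.7 -2.9] wid 0.0128
[0.06707786 0.01107035 0.0817788 ]
```

View pics/s11.png

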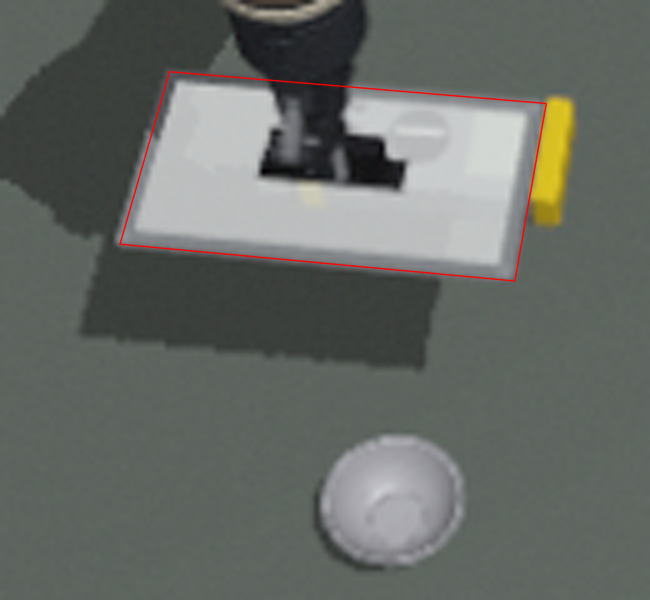

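View pics/t11.png

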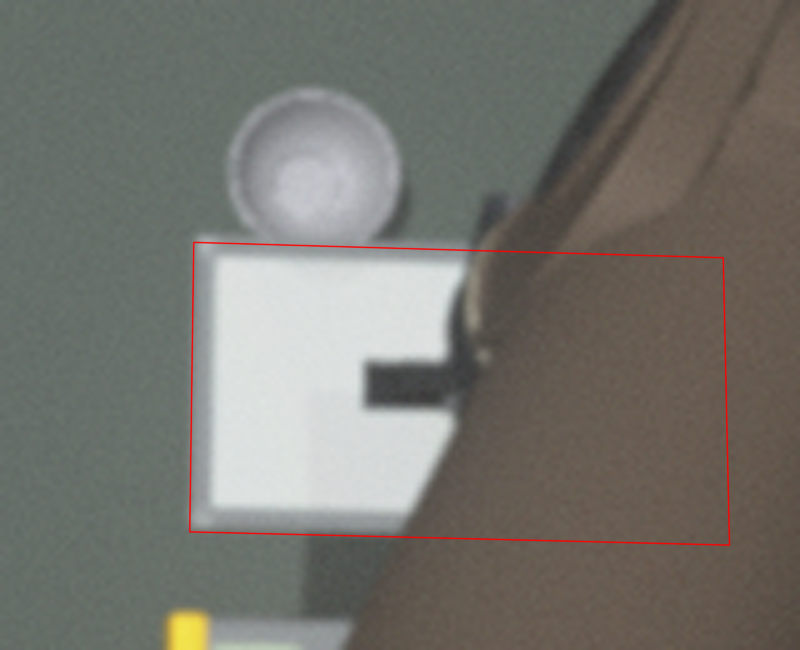

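{"op": "send_rows", "data": {"motion": [{"wx": 0, "wy": 0, "wz": 0, "dx": 12, "dy": 1, "dz": -2, "gripper": 1}, {"wx": 0, "wy": 0, "wz": -0.01, "dx": 35, "dy": 4, "dz": -4, "gripper": 1}, {"wx": 0, "wy": 0, "wz": -0.02, "dx": 68, "dy": 7, "dz": -6, "gripper": 1}, {"wx": 0, "wy": 0, "wz": -0.035, "dx": 104, "dy": 11, "dz": -6, "gripper": 1}, {"wx": 0, "wy": 0, "wz": -0.05, "dx": 140, "dy": 15, "dz": -6, "gripper": 1}, {"wx": 0, "wy": 0, "wz": -0.06, "dx": 177, "dy": 19, "dz": -6, "gripper": 1}, {"wx": 0, "wy": 0, "wz": -0.07, "dx": 214, "dy": 23, "dz": -6, "gripper": 1}, {"wx": 0, "wy": 0, "wz": -0.08, "dx": 251, "dy": 27, "dz": -6, "gripper": 1}, {"wx": 0, "wy": 0, "wz": -0.095, "dx": 288, "dy": 31, "dz": -6, "gripper": 1}, {"wx": 0, "wy": 0, "wz": -0.11, "dx": 325, "dy": 35, "dz": -6, "gripper": 1}, {"wx": 0, "wy": 0, "wz": -0.12, "dx": 362, "dy": 39, "dz": -6, "gripper": 1}, {"wx": 0, "wy": 0, "wz": -0.13, "dx": 396, "dy": 42, "dz": -6, "gripper": 1}]}}

```text
t: 14.48
eef_pos: [0.5659, 0.1758, 0.3748]
ee_rot: [-0.001, 0.666, 0.746, -0.001]
wrist_force: [1.1, -0.4, -2.6]
gripper_width: 0.0126
```

```bash
python3 - <<'E'
from go import *
pose=(.546,.2394,.1225); c0,s0=np.cos(.1225),np.sin(.1225)
bx=.03
e=np.array([-s0,c0,0])
delta([pose[0]+bx*c0,pose[1]+bx*s0,.215],toolR(.1225)); print(bot.observe()["qpos"])
# tilt: far edge (bench +x) up
Rd=toolR(.1225,-.22,e); print("guard normal/x dir",Rd.apply([0,1,0]))
delta([pose[0]+bx*c0,pose[1]+bx*s0,.215],Rd)
E
```

```text
d [65.8 17.4  4.7] w [-0.003  0.    -0.01 ] t 14.48 grasp now [0.5655 0.1757 0.2198] F [ 1.1 -0.4 -2.6] wid 0.0126
[-0.71660695  0.42769342  0.46032492  1.72083864 -0.21499661  1.0458463
 -0.07043703]
guard normal/x dir [0.96858432 0.11924867 0.21822962]
d [ 65.4 -16.4   8.6] w [-0.223  0.001 -0.01 ] t 14.48 grasp now [0.5655 0.1757 0.2198] F [ 1.1 -0.4 -2.6] wid 0.0126
```

```bash
cat > gd.py <<'E'
from go import *
pose=(.5468,.2392,.1225); c0,s0=np.cos(pose[2]),np.sin(pose[2]); e=np.array([-s0,c0,0])
def G(gx,gz,th,gy=0):
    Rd=toolR(pose[2],-th,e) if th else toolR(pose[2])
    return delta([pose[0]+gx*c0-gy*s0,pose[1]+gx*s0+gy*c0,gz],Rd)
def edge(exz,th): # near bottom edge position -> grasp
    c,s=np.cos(th),np.sin(th); return exz[0]+.065*c-.0306*s, exz[1]+.065*s+.0306*c
def now():
    o,Rc,p=cur(); g=p+Rc.apply([0,0,.155])-[pose[0],pose[1],0]; gx,gy=c0*g[0]+s0*g[1],-s0*g[0]+c0*g[1]
    y=Rc.apply([0,1,0]); th=np.arcsin(y[2]); c,s=np.cos(th),np.sin(th)
    print("bench grasp",np.round([gx,gy,g[2]],4),"tilt",th.round(4),"yaw err",(np.arctan2(y[1],y[0])-pose[2]).round(4),"roll",np.round(Rc.apply([1,0,0])[2],4),
     "near edge",np.round([gx-.065*c+.0306*s,g[2]-.065*s-.0306*c],4),"far edge",np.round([gx+.065*c+.0306*s,g[2]+.065*s-.0306*c],4),"F",o["wrist_force"].round(1),"M",o["moment"].round(2),"wid",o["gripper_width"].round(4))
E
python3 -c "
from gd import *
G(.0225,.19,.18);now()"
```

```text
d [ 65.1 -17.   32.3] w [-0.183  0.001 -0.01 ] t 14.48 grasp now [0.5655 0.1757 0.2198] F [ 1.1 -0.4 -2.6] wid 0.0126Traceback (most recent call last):
  File "<string>", line 3, in <module>
    G(.0225,.19,.18);now()
                     ~~~^^
  File "gd.py", line 12, in now
    "near edge",np.round([gx-.065*c+.0306*s,g[2]-.065*s-.0306*c],4),"far edge",np.round([gx+.065*c+.0306*s,g[2]+.065*s-.0306*c],4),"F",o["wrist_force"].round(1),"M",o["moment"].round(2),"wid",o["gripper_width"].round(4))
                                                                                                                                                                                                ^^^^^^^^^^^^^^^^^^^^^^^^
AttributeError: 'float' object has no attribute 'round'
```

{"op": "send_rows", "data": {"motion": [{"wx": -0.02, "wy": 0, "wz": -0.005, "dx": 20, "dy": -4, "dz": 6, "gripper": 1}, {"wx": -0.06, "wy": 0, "wz": -0.01, "dx": 40, "dy": -8, "dz": 14, "gripper": 1}, {"wx": -0.11, "wy": 0, "wz": -0.01, "dx": 55, "dy": -12, "dz": 22, "gripper": 1}, {"wx": -0.15, "wy": 0, "wz": -0.01, "dx": 63, "dy": -15, "dz": 29, "gripper": 1}, {"wx": -0.18, "wy": 0, "wz": -0.01, "dx": 65, "dy": -17, "dz": 32, "gripper": 1}, {"wx": -0.183, "wy": 0, "wz": -0.01, "dx": 65, "dy": -17, "dz": 32, "gripper": 1}, {"wx": -0.183, "wy": 0, "wz": -0.01, "dx": 65, "dy": -17, "dz": 32, "gripper": 1}, {"wx": -0.183, "wy": 0, "wz": -0.01, "dx": 65, "dy": -17, "dz": 32, "gripper": 1}]}}

```text
t: 15.15
eef_pos: [0.5427, 0.235, 0.344]
ee_rot: [0.061, 0.661, 0.745, 0.067]
wrist_force: [-0.1, -0.0, -2.1]
gripper_width: 0.0131
```

```bash
sed -i 's/o\["gripper_width"\].round(4)/round(float(o["gripper_width"]),4)/' gd.py; cat > gv.py <<'E'
from gd import *
from model import *
import sys
k=sys.argv[1]; now()
c=bot.camera("scene"); np.savez(f"scene{k}.npz",**c)
o,Rc,p=cur()
def gp(x0,x1,y0,y1,h):
    return np.array([p+Rc.apply([b,a,.155+.0306-h]) for a,b in((x0,y0),(x1,y0),(x1,y1),(x0,y1))])
P=[gp(-.065,.065,-.12,.12,.005),B(boxpts(-.072,-.054,-.132,.132,.112),pose),B(boxpts(-.068,-.048,-.126,.126,.095),pose)]
for sy in(-.1,.1): P.append(B(boxpts(.048,.068,sy-.009,sy+.009,.095),pose))
draw(c,P,280,160,410,260,6,f"pics/gv{k}.png")
E
python3 gv.py 12; python3 -c "
from gd import *
G(*edge((-.036,.0985),.18),.18)
G(*edge((-.050,.0980),.18),.18)
G(*edge((-.066,.0978),.18),.18)
"
```

```text
bench grasp [ 0.0234 -0.004   0.1915] tilt 0.1813 yaw err -0.0018 roll -0.0015 near edge [-0.035   0.1497] far edge [0.0928 0.1732] F [-0.1 -0.  -2.1] M [-0.    0.27  0.01] wid 0.0131
d [  4.  -10.3  50.5] w [ 0.002  0.002 -0.002] t 15.2 grasp now [0.5709 0.238  0.1918] F [ 0.7  0.1 -3.1] wid 0.0131
d [  3.9 -24.2  48.5] w [ 0.002  0.002 -0.002] t 15.2 grasp now [0.5709 0.238  0.1918] F [ 0.7  0.1 -3.1] wid 0.0131
d [  3.9 -39.9  45.8] w [ 0.002  0.002 -0.002] t 15.2 grasp now [0.5709 0.238  0.1918] F [ 0.7  0.1 -3.1] wid 0.0131
```

View pics/gv12.png

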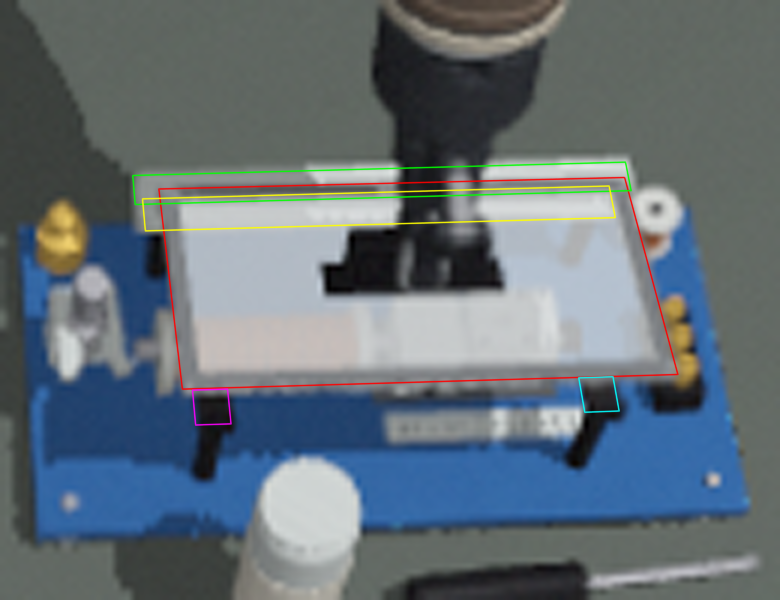

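{"op": "send_rows", "data": {"motion": [{"wx": 0, "wy": 0, "wz": 0, "dx": 2, "dy": -2, "dz": 8, "gripper": 1}, {"wx": 0, "wy": 0, "wz": 0, "dx": 4, "dy": -4, "dz": 20, "gripper": 1}, {"wx": 0, "wy": 0, "wz": 0, "dx": 4, "dy": -7, "dz": 33, "gripper": 1}, {"wx": 0, "wy": 0, "wz": 0, "dx": 4, "dy": -9, "dz": 44, "gripper": 1}, {"wx": 0, "wy": 0, "wz": 0, "dx": 4, "dy": -10.3, "dz": 50.5, "gripper": 1}, {"wx": 0, "wy": 0, "wz": 0, "dx": 4, "dy": -10.3, "dz": 50.5, "gripper": 1}, {"wx": 0, "wy": 0, "wz": 0, "dx": 4, "dy": -10.3, "dz": 50.5, "gripper": 1}, {"wx": 0, "wy": 0, "wz": 0, "dx": 4, "dy": -10.3, "dz": 50.5, "gripper": 1}]}}

```text
t: 15.87
eef_pos: [0.5418, 0.2389, 0.2933]
ee_rot: [0.061, 0.66, 0.745, 0.068]
wrist_force: [-0.0, -0.4, -2.2]
gripper_width: 0.0125
```

```bash
python3 gv.py 13; python3 -c "
from gd import *
G(*edge((-.050,.0980),.18),.18)
G(*edge((-.058,.0980),.18),.18)
G(*edge((-.066,.0978),.18),.18)
"
```

```text
bench grasp [0.0233 0.0002 0.1409] tilt 0.1838 yaw err -0.0019 roll -0.0006 near edge [-0.035   0.0989] far edge [0.0928 0.1227] F [-0.  -0.4 -2.2] M [-0.04  0.28  0.03] wid 0.0125
d [ -0.4 -14.3  -1.4] w [ 0.004  0.001 -0.002] t 15.92 grasp now [0.57   0.2423 0.1411] F [-0.6  0.5 -3. ] wid 0.0128
d [ -0.4 -22.1  -2.9] w [ 0.004  0.001 -0.002] t 15.92 grasp now [0.57   0.2423 0.1411] F [-0.6  0.5 -3. ] wid 0.0128
d [ -0.5 -30.   -4.2] w [ 0.004  0.001 -0.002] t 15.92 grasp now [0.57   0.2423 0.1411] F [-0.6  0.5 -3. ] wid 0.0128
```

View pics/gv13.png

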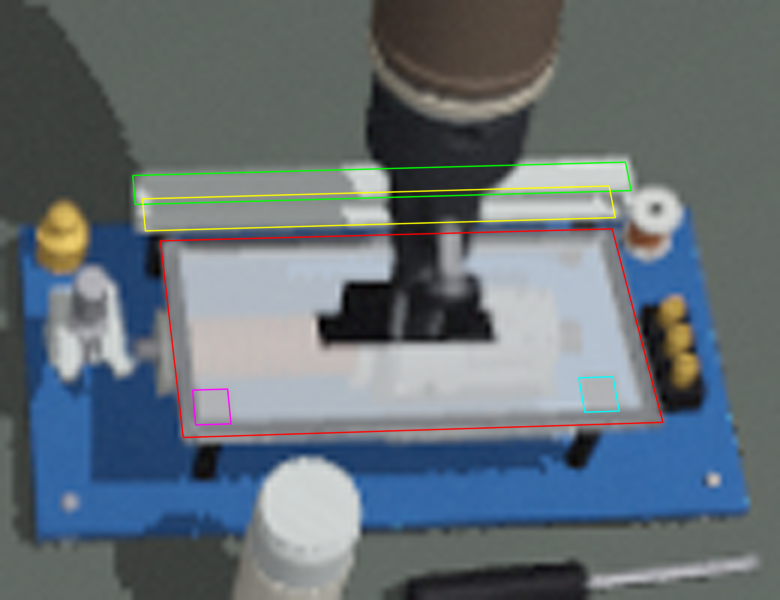

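{"op": "send_rows", "data": {"motion": [{"wx": 0, "wy": 0, "wz": 0, "dx": -0.4, "dy": -4, "dz": 0, "gripper": 1}, {"wx": 0.002, "wy": 0, "wz": 0, "dx": -0.4, "dy": -9, "dz": -0.7, "gripper": 1}, {"wx": 0.004, "wy": 0, "wz": 0, "dx": -0.4, "dy": -14.3, "dz": -1.4, "gripper": 1}, {"wx": 0.004, "wy": 0, "wz": 0, "dx": -0.4, "dy": -19, "dz": -2.3, "gripper": 1}, {"wx": 0.004, "wy": 0, "wz": 0, "dx": -0.4, "dy": -22, "dz": -2.9, "gripper": 1}, {"wx": 0.004, "wy": 0, "wz": 0, "dx": -0.4, "dy": -25, "dz": -3.4, "gripper": 1}, {"wx": 0.004, "wy": 0, "wz": 0, "dx": -0.4, "dy": -25, "dz": -3.4, "gripper": 1}, {"wx": 0.004, "wy": 0, "wz": 0, "dx": -0.4, "dy": -25, "dz": -3.4, "gripper": 1}]}}

```text
t: 16.58
eef_pos: [0.5163, 0.2357, 0.2917]
ee_rot: [0.06, 0.66, 0.746, 0.067]
wrist_force: [0.4, -0.1, -2.2]
gripper_width: 0.0128
```

```bash
python3 gv.py 14; python3 -c "
from gd import *
G(*edge((-.0665,.0978),.18),.18)
"
```

```text
bench grasp [-3.000e-03  1.000e-04  1.392e-01] tilt 0.1792 yaw err -0.0013 roll -0.0007 near edge [-0.0616  0.0975] far edge [0.0664 0.1207] F [ 0.4 -0.1 -2.2] M [-0.03  0.32  0.  ] wid 0.0128
d [-0.2 -5.1 -1.3] w [-0.001  0.001 -0.001] t 16.63 grasp now [0.544  0.2388 0.1392] F [-1.4  0.3 -3. ] wid 0.0129
```

View pics/gv14.png

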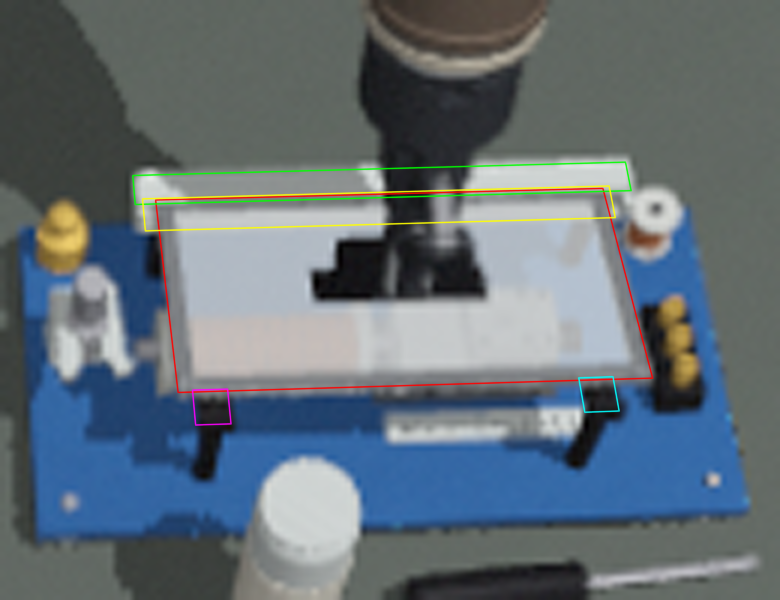

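{"op": "send_rows", "data": {"motion": [{"wx": 0, "wy": 0, "wz": 0, "dx": -0.2, "dy": -2, "dz": -0.3, "gripper": 1}, {"wx": 0, "wy": 0, "wz": 0, "dx": -0.2, "dy": -3.6, "dz": -0.7, "gripper": 1}, {"wx": 0, "wy": 0, "wz": 0, "dx": -0.2, "dy": -3.6, "dz": -0.7, "gripper": 1}, {"wx": 0, "wy": 0, "wz": 0, "dx": -0.2, "dy": -3.6, "dz": -0.7, "gripper": 1}]}}

```text
t: 16.97
eef_pos: [0.5127, 0.2349, 0.2916]
ee_rot: [0.06, 0.66, 0.746, 0.067]
wrist_force: [-0.4, 1.1, -2.6]
gripper_width: 0.0129
```

```bash
python3 -c "
from gd import *
now()
for th in (.135,.09,.045,.0): G(*edge((-.0648,.0968-.001*(1-th/.18)),th),th)
"
```

```text
bench grasp [-0.0068 -0.0003  0.139 ] tilt 0.1789 yaw err -0.0014 roll -0.0009 near edge [-0.0653  0.0974] far edge [0.0626 0.1205] F [-0.4  1.1 -2.6] M [-0.03  0.31 -0.02] wid 0.0129
d [0.1 8.4 3.9] w [ 0.044  0.001 -0.001] t 16.97 grasp now [0.5401 0.2381 0.139 ] F [-0.4  1.1 -2.6] wid 0.0129
d [ 0.1 16.5  7.6] w [ 0.089  0.001 -0.001] t 16.97 grasp now [0.5401 0.2381 0.139 ] F [-0.4  1.1 -2.6] wid 0.0129
d [ 0.2 24.4 11.7] w [ 0.134  0.001 -0.001] t 16.97 grasp now [0.5401 0.2381 0.139 ] F [-0.4  1.1 -2.6] wid 0.0129
d [ 0.2 32.2 16.1] w [ 0.179  0.001 -0.001] t 16.97 grasp now [0.5401 0.2381 0.139 ] F [-0.4  1.1 -2.6] wid 0.0129
```

{"op": "send_rows", "data": {"motion": [{"wx": 0.022, "wy": 0, "wz": 0, "dx": 0, "dy": 4.2, "dz": 2, "gripper": 1}, {"wx": 0.044, "wy": 0, "wz": 0, "dx": 0.1, "dy": 8.4, "dz": 3.9, "gripper": 1}, {"wx": 0.066, "wy": 0, "wz": 0, "dx": 0.1, "dy": 12.5, "dz": 5.7, "gripper": 1}, {"wx": 0.089, "wy": 0, "wz": 0, "dx": 0.1, "dy": 16.5, "dz": 7.6, "gripper": 1}, {"wx": 0.112, "wy": 0, "wz": 0, "dx": 0.1, "dy": 20.5, "dz": 9.6, "gripper": 1}, {"wx": 0.134, "wy": 0, "wz": 0, "dx": 0.2, "dy": 24.4, "dz": 11.7, "gripper": 1}, {"wx": 0.134, "wy": 0, "wz": 0, "dx": 0.2, "dy": 24.4, "dz": 11.7, "gripper": 1}, {"wx": 0.134, "wy": 0, "wz": 0, "dx": 0.2, "dy": 24.4, "dz": 11.7, "gripper": 1}]}}

```text
t: 17.63
eef_pos: [0.5389, 0.2381, 0.2843]
ee_rot: [0.016, 0.663, 0.748, 0.017]
wrist_force: [-0.0, -0.6, -2.3]
gripper_width: 0.0129
```

```bash
python3 gv.py 15; python3 -c "
from gd import *
G(*edge((-.065,.0955),0),0); G(*edge((-.065,.0945),0),0)
"
```

```text
bench grasp [-0.0009 -0.0003  0.1294] tilt 0.0456 yaw err -0.002 roll -0.0012 near edge [-0.0644  0.0959] far edge [0.0655 0.1018] F [-0.  -0.6 -2.3] M [0.01 0.06 0.  ] wid 0.0129
d [0.1 8.1 3.6] w [ 0.046  0.001 -0.002] t 17.68 grasp now [0.5457 0.2389 0.1295] F [ 0.4  0.1 -2.2] wid 0.013
d [0.1 8.  4.6] w [ 0.046  0.001 -0.002] t 17.68 grasp now [0.5457 0.2389 0.1295] F [ 0.4  0.1 -2.2] wid 0.013
```

View pics/gv15.png

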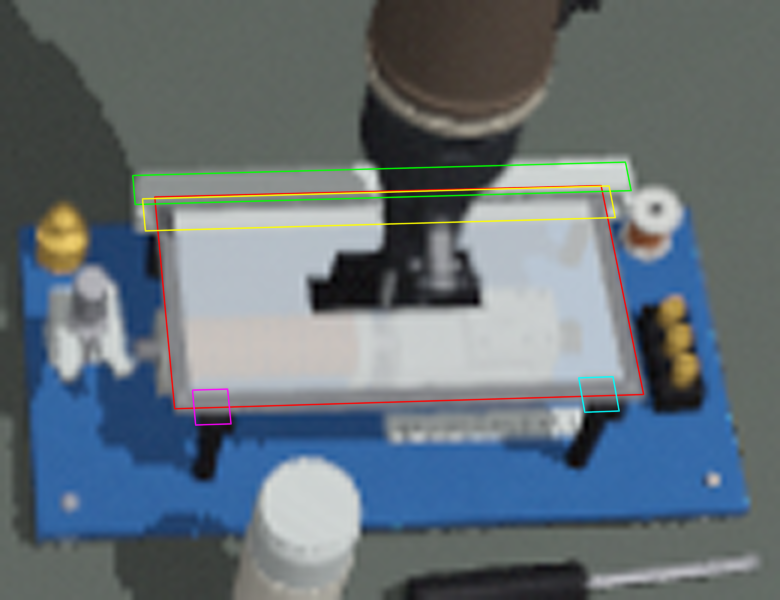

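{"op": "send_rows", "data": {"motion": [{"wx": 0.015, "wy": 0, "wz": 0, "dx": 0, "dy": 2.6, "dz": 1.2, "gripper": 1}, {"wx": 0.03, "wy": 0, "wz": 0, "dx": 0, "dy": 5.3, "dz": 2.4, "gripper": 1}, {"wx": 0.046, "wy": 0, "wz": 0, "dx": 0.1, "dy": 8, "dz": 3.8, "gripper": 1}, {"wx": 0.046, "wy": 0, "wz": 0, "dx": 0.1, "dy": 8, "dz": 4.6, "gripper": 1}, {"wx": 0.046, "wy": 0, "wz": 0, "dx": 0.1, "dy": 8, "dz": 4.6, "gripper": 1}, {"wx": 0.046, "wy": 0, "wz": 0, "dx": 0.1, "dy": 8, "dz": 4.6, "gripper": 1}]}}

```text
t: 18.18
eef_pos: [0.5471, 0.2394, 0.2806]
ee_rot: [-0.0, 0.663, 0.748, -0.0]
wrist_force: [-1.6, -0.3, 3.3]
gripper_width: 0.013
```

```bash
python3 gv.py 16
```

```text
bench grasp [2.000e-04 1.000e-04 1.256e-01] tilt -0.0007 yaw err -0.0017 roll -0.0005 near edge [-0.0648  0.095 ] far edge [0.0652 0.0949] F [-1.6 -0.3  3.3] M [ 0.03  0.32 -0.01] wid 0.013
```

View pics/gv16.png

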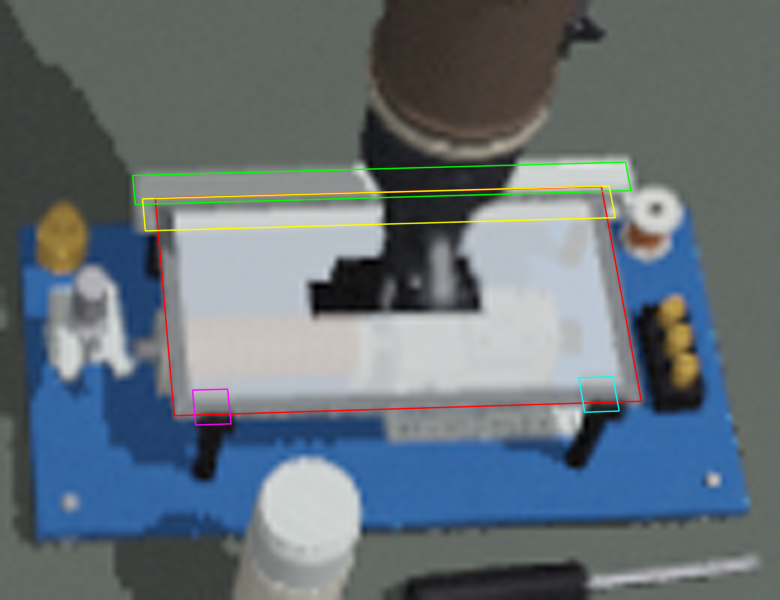

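{"op": "send_rows", "data": {"motion": [{"wx": 0, "wy": 0, "wz": 0, "dx": 0, "dy": 0, "dz": 0, "gripper": 0.75}, {"wx": 0, "wy": 0, "wz": 0, "dx": 0, "dy": 0, "dz": 0, "gripper": 0.65}, {"wx": 0, "wy": 0, "wz": 0, "dx": 0, "dy": 0, "dz": 0, "gripper": 0.55}, {"wx": 0, "wy": 0, "wz": 0, "dx": 0, "dy": 0, "dz": 0, "gripper": 0.55}, {"wx": 0, "wy": 0, "wz": 0, "dx": 0, "dy": 0, "dz": -5, "gripper": 0.55}, {"wx": 0, "wy": 0, "wz": 0, "dx": 0, "dy": 0, "dz": -20, "gripper": 0.55}, {"wx": 0, "wy": 0, "wz": 0, "dx": 0, "dy": 0, "dz": -45, "gripper": 0.55}, {"wx": 0, "wy": 0, "wz": 0, "dx": 0, "dy": 0, "dz": -75, "gripper": 0.55}, {"wx": 0, "wy": 0, "wz": 0, "dx": 0, "dy": 0, "dz": -105, "gripper": 0.55}, {"wx": 0, "wy": 0, "wz": 0, "dx": 0, "dy": 0, "dz": -130, "gripper": 0.55}]}}

```text
t: 19.07
eef_pos: [0.547, 0.2392, 0.4127]
ee_rot: [0.0, 0.663, 0.748, -0.0]
wrist_force: [0.4, 0.8, 0.6]
gripper_width: 0.0387
```

{"op": "send_rows", "data": {"motion": [{"wx": 0, "wy": 0, "wz": 0, "dx": -30, "dy": 0, "dz": -15, "gripper": 0.55}, {"wx": 0, "wy": 0, "wz": 0, "dx": -65, "dy": -10, "dz": -30, "gripper": 0.55}, {"wx": 0, "wy": 0, "wz": 0, "dx": -100, "dy": -20, "dz": -45, "gripper": 0.55}, {"wx": 0, "wy": 0, "wz": 0, "dx": -135, "dy": -30, "dz": -60, "gripper": 0.55}, {"wx": 0, "wy": 0, "wz": 0, "dx": -170, "dy": -40, "dz": -70, "gripper": 0.55}, {"wx": 0, "wy": 0, "wz": 0, "dx": -205, "dy": -50, "dz": -80, "gripper": 0.55}, {"wx": 0, "wy": 0, "wz": 0, "dx": -240, "dy": -60, "dz": -80, "gripper": 0.55}, {"wx": 0, "wy": 0, "wz": 0, "dx": -275, "dy": -65, "dz": -80, "gripper": 0.55}, {"wx": 0, "wy": 0, "wz": 0, "dx": -305, "dy": -70, "dz": -80, "gripper": 0.55}, {"wx": 0, "wy": 0, "wz": 0, "dx": -335, "dy": -70, "dz": -80, "gripper": 0.55}, {"wx": 0, "wy": 0, "wz": 0, "dx": -360, "dy": -70, "dz": -80, "gripper": 0.55}, {"wx": 0, "wy": 0, "wz": 0, "dx": -360, "dy": -70, "dz": -80, "gripper": 0.55}]}}

```text
t: 20.07
eef_pos: [0.52, -0.132, 0.4915]
ee_rot: [0.001, 0.666, 0.746, -0.001]
wrist_force: [-1.1, 0.3, -0.1]
gripper_width: 0.0383
```

```bash
python3 - <<'E'
from cell import bot
from model import *
for nn in("scene","top"):
    c=bot.camera(nn); np.savez(f"{nn}17.npz",**c)
pose=(.5468,.2392,.1225)
P=[B(boxpts(-.065,.065,-.12,.12,.100),pose),B(boxpts(-.072,-.054,-.132,.132,.112),pose)]
draw(load("scene17"),P,275,165,410,265,5.9,"pics/s17.png"); draw(load("top17"),P,70,105,240,235,4.5,"pics/t17.png")
cv2.imwrite("pics/top17.png",load("top17")["color"][:,:,::-1])
E
```

```text
(no output)
```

View pics/s17.png

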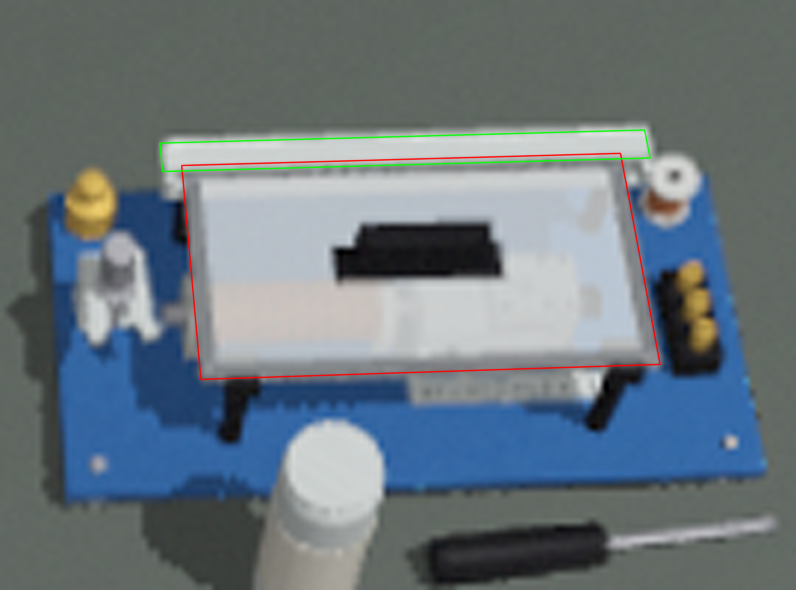

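View pics/t17.png

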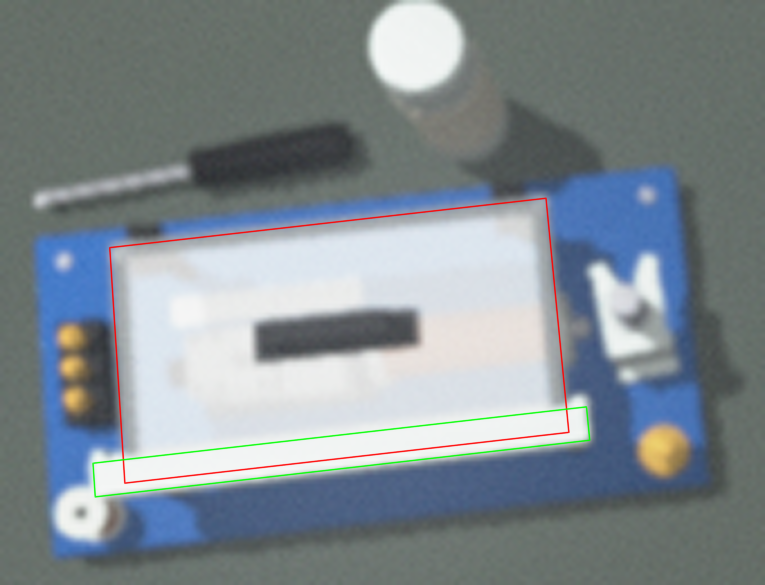

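{"op": "send_rows", "data": {"motion": [{"wx": 0, "wy": 0, "wz": 0, "dx": 0, "dy": 0, "dz": 0, "gripper": 0.55}, {"wx": 0, "wy": 0, "wz": 0, "dx": 0, "dy": 0, "dz": 0, "gripper": 0.55}, {"wx": 0, "wy": 0, "wz": 0, "dx": 0, "dy": 0, "dz": 0, "gripper": 0.55}]}}

```text
t: 20.42
eef_pos: [0.5211, -0.125, 0.4906]
ee_rot: [-0.0, 0.662, 0.749, -0.001]
wrist_force: [-0.3, -0.3, 0.0]
gripper_width: 0.0388
```

```bash
python3 - <<'E'
from fit import *
from model import *
t=load("top17");s=load("scene17");pose=(.5468,.2392,.1225)
# rib top rectangle centre, both views (dark blob)
for n,c,box in(("top",t,(120,165,170,190)),("scene",s,(328,198,364,214))):
    x0,y0,x1,y1=box; g=c["color"].mean(2)[y0:y1,x0:x1]; m=(g<110)
    v,u=np.nonzero(m); print(n,u.mean()+x0,v.mean()+y0,m.sum(), "seated rib-mid predicted",proj(c,B([[0,0,.11]],pose)))
from cell import bot
print(bot.observe()["t"],abs(bot.observe()["qd"]).max(), bot.close_job())
E
```

```text
top 144.36820083682008 178.907949790795 239 seated rib-mid predicted [[143.38788224 179.21814688]]
scene 345.72103004291847 207.2618025751073 233 seated rib-mid predicted [[345.69789163 207.48470027]]
the job is handed in; nothing more can be done
20.4167 0.0027756311963945974 None
```

I parked the pin, seated the guard and handed the job in at t ≈ 20.4 s; no verdict came back.

- **Pin:** I drew it straight up out of the clevis and slid it into the bracket slot until it touched the closed end. Then I backed it off about 1–2 mm, lowered it onto its collar and let go. The last pictures show it hanging upright in the notch.
- **Guard:** I hooked the near edge under the rail lip at a 0.18 rad tilt, then swung the other edge down onto the pillars. Just before release it was flat to 0.001 rad at the nominal seat height, with about 6 N of support. The nibs show just beyond its far edge.
- **Last checks:** With the arm clear and still, the rib's position matched the seated prediction to about 1 px (2–3 mm) in the top view and under 0.3 px in the scene view. The bystanders near the bench looked unmoved in the pictures.
- **Disagreements and gaps:** The scene camera read about 1 px (2–3 mm) off towards the robot compared with the top camera and the gripper. I relied on the top view, and the pin touching the slot end confirmed it. I did not measure the core slide's position separately after the pin came out. I also did not re-check the meter and pan after releasing the guard.

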